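Charge the warm bath with a batch of cuvettes from the tipping tray

TASK

The stoppered cuvettes on the bench mat must all go into the warm bath together. Set the stop collar of the tipping tray to 4, lay every cuvette flat in the tray, then press the tray's tab down to the stop so that they slide into the basket in one go. When the tray has swung back, turn the collar back to 0 so that the tray is locked.

Things in the scene. Friction and masses are not known exactly. Their poses are not given: they have to be found in the camera images.
- cuvette_1_mid (a point): frosted glass cuvette (a square cell 12.5 x 12.5 mm, 45 mm long, closed by a round white stopper; 58 mm long in all), lying on its side; may be absent. The point is its middle; its x axis runs along its length towards the stopper
- cuvette_2_mid (a point): frosted glass cuvette (a square cell 12.5 x 12.5 mm, 45 mm long, closed by a round white stopper; 58 mm long in all), lying on its side; may be absent. The point is its middle; its x axis runs along its length towards the stopper
- cuvette_3_mid (a point): frosted glass cuvette (a square cell 12.5 x 12.5 mm, 45 mm long, closed by a round white stopper; 58 mm long in all), lying on its side; may be absent. The point is its middle; its x axis runs along its length towards the stopper
- cuvette_4_mid (a point): frosted glass cuvette (a square cell 12.5 x 12.5 mm, 45 mm long, closed by a round white stopper; 58 mm long in all), lying on its side; may be absent. The point is its middle; its x axis runs along its length towards the stopper
- cuvette_5_mid (a point): frosted glass cuvette (a square cell 12.5 x 12.5 mm, 45 mm long, closed by a round white stopper; 58 mm long in all), lying on its side; may be absent. The point is its middle; its x axis runs along its length towards the stopper
- cuvette_6_mid (a point): frosted glass cuvette (a square cell 12.5 x 12.5 mm, 45 mm long, closed by a round white stopper; 58 mm long in all), lying on its side; may be absent. The point is its middle; its x axis runs along its length towards the stopper
- tray_floor (a point): tipping tray on a stand on the bath's flat cover: 136 mm wide inside, walls 13 mm high at sides and back, open lip over the basket. Point: middle of the hinge line, on the inner floor. Axes turn with the tray: x across it to the tab side, y to the back (back wall at +71 mm, lip at -105 mm), z up. It rests sloping 5 degrees down to the back and falls back by itself; cuvettes slide out at 19 to 25 degrees
- tip_tray (a joint): tilt of the tipping tray in rad: -0.087 at rest (sloping 5 degrees to the back), 0 level, grows as the lip goes down. The stop collar set to k stops it at k x 0.131 rad (7.5 degrees), so at 0.52 for 4; set to 0 it is locked (not past level). Over about 1.5 N downward on the floor near the lip would tip it
- tab_top (a point): dark ribbed thumb tab of the tipping tray, 26 x 40 mm, 4 mm thick, outside the side wall, beside the lip, 83 mm before the hinge line: the point is the middle of its top face. Pressed down about 49 mm at setting 4, with about 2 N
- collar_grip (a point): black ribbed round head of the stop collar, 35 mm across, axis upright, beside the tray on the side away from the tab. Point: on its axis, 12 mm below its top, 10 mm higher than the wall; free all round above that wall. A white line on its top points to the set number. Six posts of falling height stand below round the axis; the set one is under the tray's stop arm
- stop_collar (a joint): turn of the stop collar in rad, anticlockwise seen from above: number k at k x 0.349 rad (20 degrees), 0 to 5, with a spring detent of about 0.06 N m at each. On the stand each notch has a tick with k pips; 0 is the tick beside the tray's stop arm. 0 locks the tray
- basket_floor (a point): middle of the floor of the basket sunk in the bath's cover, in front of the lip: 270 mm (along x, parallel to the tray's x) by 120 mm (y) inside, floor 61 mm below the cover's top
- bath_cover: flat steel cover lying on the blue bath, 406 x 352 mm; origin in the middle of the bath, 6 mm below the cover's top face, which is at z = 0.244 m
- bench_mat: grey mat 215 x 105 mm, 3 mm thick with a 9 mm high lip at either end, on the worktop to the left of the bath, where the cuvettes start; origin at the centre of its underside, x along its length
- dropper_2: small dropper bottle, 25 mm wide, 73 mm high, standing on the bath cover beside the work; origin under its middle. To be left standing
- dropper_3: another such dropper bottle

How it is judged:
On the way, in this order (a step that is already met when the one before it is completed fails the run):
1. every cuvette lies in the resting tray and the collar stands at 4 (x of cuvette_1_mid in the frame of tray_floor between -0.068 and 0.068 m and y of cuvette_1_mid in the frame of tray_floor between -0.105 and 0.073 m and z of cuvette_1_mid in the frame of tray_floor between 0 and 0.024 m and x of cuvette_2_mid in the frame of tray_floor between -0.068 and 0.068 m and y of cuvette_2_mid in the frame of tray_floor between -0.105 and 0.073 m and z of cuvette_2_mid in the frame of tray_floor between 0 and 0.024 m and x of cuvette_3_mid in the frame of tray_floor between -0.068 and 0.068 m and y of cuvette_3_mid in the frame of tray_floor between -0.105 and 0.073 m and z of cuvette_3_mid in the frame of tray_floor between 0 and 0.024 m and x of cuvette_4_mid in the frame of tray_floor between -0.068 and 0.068 m and y of cuvette_4_mid in the frame of tray_floor between -0.105 and 0.073 m and z of cuvette_4_mid in the frame of tray_floor between 0 and 0.024 m and x of cuvette_5_mid in the frame of tray_floor between -0.068 and 0.068 m and y of cuvette_5_mid in the frame of tray_floor between -0.105 and 0.073 m and z of cuvette_5_mid in the frame of tray_floor between 0 and 0.024 m and x of cuvette_6_mid in the frame of tray_floor between -0.068 and 0.068 m and y of cuvette_6_mid in the frame of tray_floor between -0.105 and 0.073 m and z of cuvette_6_mid in the frame of tray_floor between 0 and 0.024 m and value of joint stop_collar between 1.27626 and 1.51626 rad and value of joint tip_tray below 0.06 rad), for 0.2 s.
2. the tray is pressed down to the stop (over 0.45 rad) with the collar at 4 (value of joint stop_collar between 1.27626 and 1.51626 rad and value of joint tip_tray above 0.45 rad), for 0.1 s.
At the end, for the whole second after the job is handed in: every cuvette lies at rest in the basket (its middle inside it and at least 15 mm below the cover's top), the tray has swung back (under 0.05 rad) and the collar stands at 0 (within 0.12 rad) (x of cuvette_1_mid in the frame of basket_floor between -0.135 and 0.135 m and y of cuvette_1_mid in the frame of basket_floor between -0.06 and 0.06 m and z of cuvette_1_mid in the frame of basket_floor between 0 and 0.046 m and x of cuvette_2_mid in the frame of basket_floor between -0.135 and 0.135 m and y of cuvette_2_mid in the frame of basket_floor between -0.06 and 0.06 m and z of cuvette_2_mid in the frame of basket_floor between 0 and 0.046 m and x of cuvette_3_mid in the frame of basket_floor between -0.135 and 0.135 m and y of cuvette_3_mid in the frame of basket_floor between -0.06 and 0.06 m and z of cuvette_3_mid in the frame of basket_floor between 0 and 0.046 m and x of cuvette_4_mid in the frame of basket_floor between -0.135 and 0.135 m and y of cuvette_4_mid in the frame of basket_floor between -0.06 and 0.06 m and z of cuvette_4_mid in the frame of basket_floor between 0 and 0.046 m and x of cuvette_5_mid in the frame of basket_floor between -0.135 and 0.135 m and y of cuvette_5_mid in the frame of basket_floor between -0.06 and 0.06 m and z of cuvette_5_mid in the frame of basket_floor between 0 and 0.046 m and x of cuvette_6_mid in the frame of basket_floor between -0.135 and 0.135 m and y of cuvette_6_mid in the frame of basket_floor between -0.06 and 0.06 m and z of cuvette_6_mid in the frame of basket_floor between 0 and 0.046 m and linear speed of each of cuvette_1, cuvette_2, cuvette_3, cuvette_4, cuvette_5, cuvette_6 below 0.02 m/s and value of joint stop_collar between -0.12 and 0.12 rad and value of joint tip_tray below 0.05 rad); the robot touches nothing.
It fails at once if the tray is tipped steeper than setting 4 allows (over 0.60 rad) (value of joint tip_tray above 0.6 rad).
It fails at once if a dropper bottle is knocked over (angle between any of dropper_2, dropper_3's own z axis and vertical above 0.6 rad).
Of cuvette_1, cuvette_2, cuvette_3, cuvette_4, cuvette_5, cuvette_6 only 4 to 6 are there at a start; the rules pass over those that are not, and their reading is None.
At some moment in a run one of cuvette_1, cuvette_2, cuvette_3, cuvette_4, cuvette_5, cuvette_6 may be knocked a few centimetres aside while the robot is not near it.
Once in a run the grip may slacken for a moment while it holds something.
It also fails if it takes over 210 s, if anything falls off the work surface, if the arm or the gripper's body presses on something with over 40 N, if the wrist force passes 120 N, or if a joint passes its speed limit or range.

ROBOT

A 6-joint arm with a two-finger parallel gripper is mounted at the origin on the work surface; the furniture and walls round the work are solid. World frame = base frame: x ahead of the robot, y to its left, z up, the work surface at z = 0. Lengths are in m, angles in rad, forces in N, time in s.
With the tool pointing down it reaches from about 0.35 to 0.975 m from the base axis. Payload 4.9 kg.
Tool frame: the origin (TCP) lies at the very end of the fingers, on their centre line; the grasp point (between the pads) lies 19 mm behind it; z points along the fingers, y is the line along which they close (so a half turn about z gives the same grasp; the last joint's range is limited). The gripper opens to 85 mm and grips with 20 to 120 N. Pads are 22 mm wide; open, the fingers measure 114 mm over their backs; the gripper's body (76 mm by 85 mm) begins 54 mm behind the grasp point. The pads swing forward as they close: fully open they stand 13 mm farther back than shut.
Start: joints at [-0.119, 0.053, 1.613, -0, 1.476, -0.119], TCP at [0.625, 0, 0.231] pointing down, gripper open.
Joint ranges: [-3.01, 3.01], [-1.01, 2.22], [0.06, 2.58], [-1.02, 4.17], [0.09, 2.62], [-3.14, 3.14]. Speed limits (rad/s): [2.57, 2.57, 3.14, 3.14, 3.14, 3.14].

INTERFACE

Orientations are given as a rotation vector (axis times angle).
In Python, from station import get_obs, get_image, finish_job gives the robot as it stands. The module is installed in compiled form; this text tells all that it offers.
- The arm moves only by the tool carry_out, never from a script. Its argument "rows" is a list of rows, each a list of 7 numbers: the turn, a rotation vector about the tool's x, y, z as a fraction of full scale, then the shift along the tool's x, y, z as a fraction of full scale, then the closure, from -1 (fully open) to 1 (shut). A call has 1 to 5 rows; each row is the pose to reach, as a shift and turn from the pose commanded when the call began, along the tool's axes at that moment, turning the shorter way round; what a row does not reach only later rows make up. Full scale, the value 1, is 300 mm for a shift and pi rad for a turn. A row lasts 1/10 s, in which the tool goes at most 50 mm and 8.59 degrees, less where a joint would pass 70% of its speed; a pose out of reach is approached as far as the arm can. A call with a number of a shift or a turn outside -1 to 1 is refused whole. A call with a gripper value outside its range is refused whole. The fingers move at their own pace and stop on an object; "force" is the grip in N (left out, the last holds). Time passes only in rows, so rows that repeat a pose let the fingers close. It gives the time, the measured TCP pose, the force, the opening and the grip force at its end, in the units of the state.
- get_obs(): the state, without advancing time (a new reading comes with each control period).
- get_image(name): name is "scene" or "side" or "wrist"; returns a dict with "img" (420x560x3 uint8, blue, green, red), "mtx" (3x3 intrinsics, pixels), "D" ([k1, k2, p1, p2, k3] as OpenCV has them; the pictures are not rectified), "R" (3x3) and "t" (3): a world point X has camera coordinates R X + t. Camera axes: x right, y down, z forward; pixel columns grow to the right and rows downward; lengths in m; the calibration is good to about 2 mm. A picture is of the moment at which its call begins. There is no depth.
- finish_job(): hands the job in; it is judged then, once.
The state is a dict: "t": time; "q": joint angles; "dq": joint speeds; "effort": joint torques, N m; "tool_pos": TCP position; "tool_rot": TCP orientation; "contact_force": force on the tool from outside, world axes, zero at the start; "wrist_torque": the same for the moment, N m; "opening": finger opening in m; "grip_force": force on a finger pad.
Only numpy, scipy, OpenCV 4.12 (cv2) and the standard library are available. Lean on these libraries where they do the work, as an engineer would, in place of code of your own. Each camera call takes 0.05 s, during which the arm holds its last target. There are 200 camera calls.

## Working session

There is one attempt and no reset: what is moved stays moved. The work goes in short steps, Python scripts to look and compute and a tool call to move; the robot and the scene stay as the last step left them, time stands still between calls to the robot, and variables do not carry over. Pictures are saved under pics/ and viewed, at most 14 in all, crops included, and the job is handed in when it is done.

Besides the shell and the picture viewer there is one more tool, called after "Call:" as name(argument=value, ...) on one line, values as JSON. carry_out: Moves the arm, as the interface text tells. Shift numbers are shares of 300 mm and turn numbers shares of pi rad, none past 1 either way. Its arguments: {"type":"object","properties":{"rows":{"type":"array"},"force":{"type":"number"}},"required":["rows"]}

```bash
mkdir -p pics; cat > h.py <<'E'
import numpy as np, cv2
from station import get_obs, get_image
def snap(n,f):
    d=get_image(n); cv2.imwrite('pics/'+f+'.png',d['img']); 
    np.savez('pics/'+f+'.npz',**{k:np.asarray(v) for k,v in d.items()}); return d
def load(f): return dict(np.load('pics/'+f+'.npz'))
def ray(d,uv):
    p=cv2.undistortPoints(np.array(uv,float).reshape(-1,1,2),np.array(d['mtx'],float),np.array(d['D'],float)).reshape(-1,2)
    R=np.array(d['R']);t=np.array(d['t']).ravel()
    c=-R.T@t; v=np.c_[p,np.ones(len(p))]@R
    return c,v
def onz(d,uv,z):
    c,v=ray(d,uv); return c+v*((z-c[2])/v[:,2])[:,None]
def two(d1,u1,d2,u2):
    c1,v1=ray(d1,[u1]);c2,v2=ray(d2,[u2]);A=np.c_[v1[0],-v2[0]]
    s=np.linalg.lstsq(A,c2-c1,rcond=None)[0];a=c1+s[0]*v1[0];b=c2+s[1]*v2[0]
    return (a+b)/2,np.linalg.norm(a-b)
def proj(d,X):
    R=np.array(d['R'],float);t=np.array(d['t'],float)
    return cv2.projectPoints(np.array(X,float).reshape(-1,1,3),cv2.Rodrigues(R)[0],t,np.array(d['mtx'],float),np.array(d['D'],float))[0].reshape(-1,2)
E
python3 - <<'E'
from h import *
for n in('scene','side','wrist'):
    d=snap(n,n+'0'); print(n,-np.array(d['R']).T@np.array(d['t']).ravel(),d['mtx'][0][0])
print(get_obs())
E
```

```text
scene [-0.31499009 -0.71600065  0.74501324] 472.7425178376218
side [ 1.14734995 -0.47527805  1.14632509] 420.53342871908603
wrist [0.62461063 0.0815614  0.3725091 ] 298.1549884773936
{'t': 0.15, 'q': array([-1.19052178e-01,  5.29659944e-02,  1.61344375e+00, -9.99753852e-06,
        1.47594455e+00, -1.18974973e-01]), 'dq': array([ 0.00092736,  0.00042037,  0.00039845,  0.0013408 , -0.00150346,
       -0.00120301]), 'effort': array([ 1.49465329e-02, -3.87381542e+01, -3.63115704e+01,  3.61644110e-03,
        2.70725973e-02,  1.08358789e-03]), 'tool_pos': array([ 6.24760804e-01, -6.38466707e-06,  2.30813409e-01]), 'tool_rot': array([-2.22110710e+00, -2.22093773e+00,  7.51682145e-04]), 'contact_force': array([-0.43527861, -0.25658109,  0.11873948]), 'wrist_torque': array([ 0.01821491, -0.01565293,  0.02913771]), 'grip_force': 0.5448063835501671, 'opening': 0.08523198937191234}
```

View pics/scene0.png

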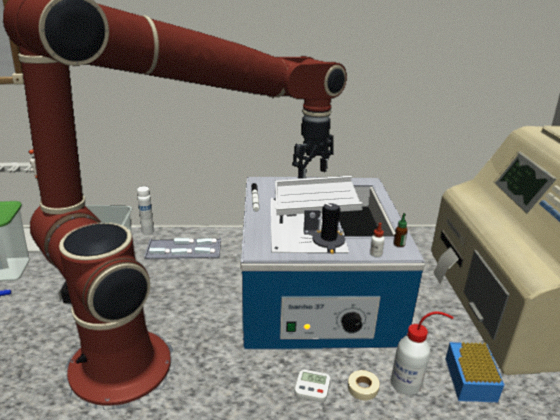

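View pics/side0.png

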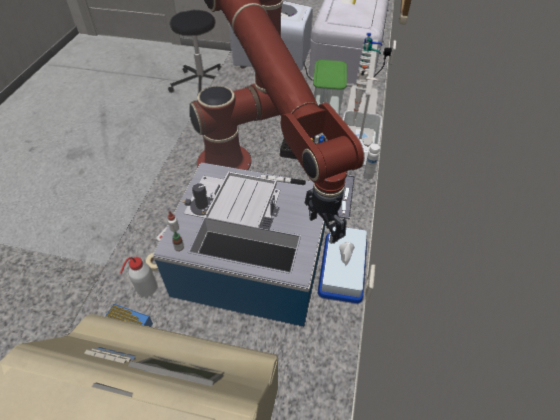

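The scene view shows the mat with white cuvettes at about (185,247) and the tray at (318,193), with the collar head at (330,218). In the side view, the collar is at (200,196), the tray at (243,200) and the basket at (248,250).

```bash
python3 - <<'E'
from h import *
s=load('scene0');d=load('side0')
print('mat',onz(s,[[157,240],[221,239],[221,257],[147,257],[185,247]],.01).round(3))
print('collar top',two(s,(330,208),d,(200,186)))
a=cv2.resize(s['img'][170:265,240:420],None,fx=4,fy=4,interpolation=cv2.INTER_CUBIC)
b=cv2.resize(d['img'][165:285,155:335],None,fx=4,fy=4,interpolation=cv2.INTER_CUBIC)
cv2.imwrite('pics/c1.png',a[:,:720]);cv2.imwrite('pics/c2.png',b)
E
```

```text
mat [[0.346 0.357 0.01 ]
 [0.485 0.225 0.01 ]
 [0.419 0.15  0.01 ]
 [0.272 0.299 0.01 ]
 [0.381 0.265 0.01 ]]
collar top (array([ 0.37558372, -0.23514245,  0.32313406]), np.float64(0.006285869569216542))
```

View pics/c2.png

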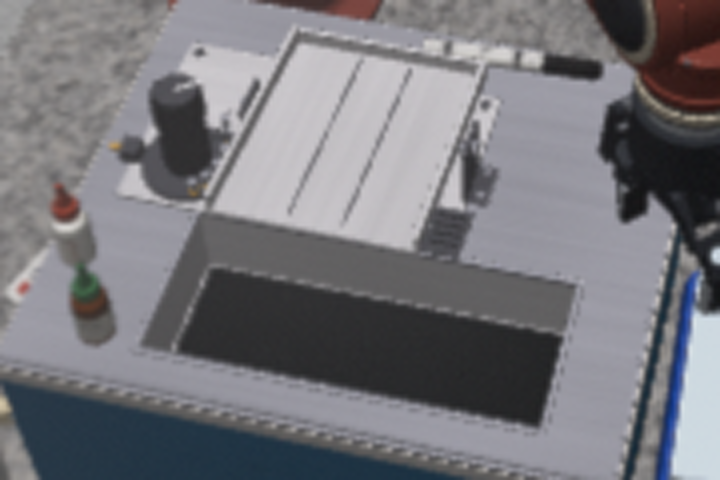

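The crop shows the bath yawed, with the collar head's white line at about (185,85) in it, the tray corners at (297,30), (485,65), (205,208) and (417,248), and the tab at (440,232). The dropper bottles are at (75,225) and (93,310).

```bash
python3 - <<'E'
from h import *
w=load('wrist0');s=load('scene0');d=load('side0')
print(w['R'].round(3))
f=lambda p:(155+p[0]/4,165+p[1]/4)
print('cover',onz(d,[f(p) for p in [(175,0),(0,375),(625,478),(675,235)]],.244).round(3))
print('basket',onz(d,[f(p) for p in [(140,348),(541,428),(578,283)]],.244).round(3))
print('tray z.3',onz(d,[f(p) for p in [(297,30),(485,65),(205,208),(417,248),(445,233)]],.30).round(3))
print('bottles',onz(d,[f(p) for p in [(75,258),(97,338)]],.244).round(3))
print('collar line',onz(d,[f(p) for p in [(178,90),(198,83),(177,83)]],.325).round(3))
E
```

```text
[[ 1.    -0.001 -0.001]
 [-0.    -0.949  0.316]
 [-0.002 -0.316 -0.949]]
cover [[ 0.215 -0.173  0.244]
 [ 0.471 -0.418  0.244]
 [ 0.746 -0.123  0.244]
 [ 0.609  0.016  0.244]]
basket [[ 0.5   -0.333  0.244]
 [ 0.689 -0.146  0.244]
 [ 0.608 -0.063  0.244]]
tray z.3 [[ 0.348 -0.132  0.3  ]
 [ 0.449 -0.036  0.3  ]
 [ 0.461 -0.26   0.3  ]
 [ 0.563 -0.16   0.3  ]
 [ 0.562 -0.138  0.3  ]]
bottles [[ 0.409 -0.339  0.244]
 [ 0.478 -0.353  0.244]]
collar line [[ 0.379 -0.236  0.325]
 [ 0.381 -0.222  0.325]
 [ 0.373 -0.234  0.325]]
```

View pics/c1.png

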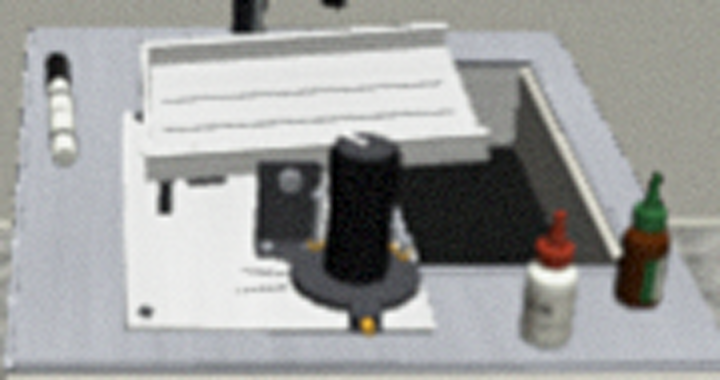

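The crop shows the collar head at (365,150) with its white line on top at (360,138), the tray above and left of it, and the bottles at (550,280) and (643,240). Next I move up and over the mat.

Call:
carry_out(rows=[[0,0,0,0,0,-0.16,-1],[0,0,0,0,0,-0.33,-1],[0,0,0,0.12,-0.1,-0.33,-1],[0,0,0,0.24,-0.2,-0.33,-1],[0,0,0,0.36,-0.3,-0.33,-1]])

```text
t: 0.65
tool_pos: [0.5339, 0.1088, 0.3301]
tool_rot: [-2.222, -2.22, 0.0]
contact_force: [-0.0, 1.1, -2.6]
opening: 0.0855
grip_force: 0.0
```

Call:
carry_out(rows=[[0,0,0,0.12,-0.1,0,-1],[0,0,0,0.24,-0.2,0,-1],[0,0,0,0.36,-0.3,0,-1],[0,0,0,0.48,-0.4,0,-1],[0,0,0,0.58,-0.5,0,-1]])

```text
t: 1.15
tool_pos: [0.3832, 0.2832, 0.3296]
tool_rot: [-2.221, -2.221, 0.001]
contact_force: [-0.1, 0.1, -1.7]
opening: 0.085
grip_force: 0.0
```

Call:
carry_out(rows=[[0,0,0,0,0,0.1,-1],[0,0,0,0,0,0.1,-1]])

```text
t: 1.35
tool_pos: [0.3824, 0.2819, 0.2959]
tool_rot: [-2.217, -2.223, 0.011]
contact_force: [-0.0, -0.1, -3.1]
opening: 0.0854
grip_force: 0.0
```

```bash
python3 - <<'E'
from h import *
d=snap('wrist','w1');print(get_obs()['tool_pos'])
print(onz(load('scene0'),[[147,234]],0))
E
```

```text
[0.38352333 0.28162214 0.2976988 ]
[[0.35391215 0.42347495 0.        ]]
```

View pics/w1.png

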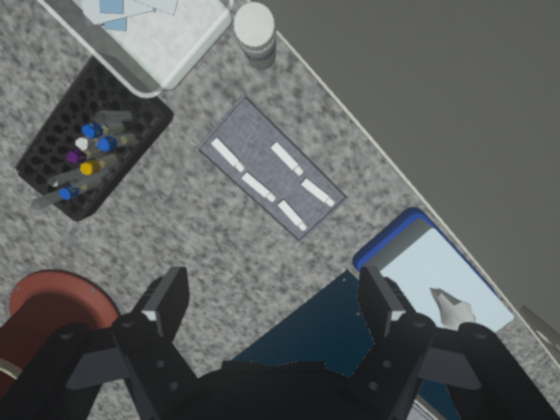

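The picture shows the mat at (270,170) with five cuvettes, at about (227,155), (258,186), (287,158), (318,191) and (292,215).

```bash
cat >> h.py <<'E'
def cuv(d,z=0.012,roi=None,thr=185,amin=60):
    g=d['img'].min(2); m=(g>thr).astype(np.uint8)
    if roi is not None:
        k=np.zeros_like(m);cv2.fillPoly(k,[np.array(roi,np.int32)],1);m&=k
    m=cv2.morphologyEx(m,cv2.MORPH_CLOSE,np.ones((3,3),np.uint8))
    out=[]
    for c in cv2.findContours(m,cv2.RETR_EXTERNAL,cv2.CHAIN_APPROX_NONE)[0]:
        if cv2.contourArea(c)<amin: continue
        (x,y),_,_=cv2.minAreaRect(c); b=cv2.boxPoints(cv2.minAreaRect(c))
        P=onz(d,b,z)[:,:2]; e=[P[1]-P[0],P[2]-P[1]]; l=[np.linalg.norm(v) for v in e]; v=e[int(np.argmax(l))]
        out.append((x,y,*P.mean(0),max(l),min(l),np.degrees(np.arctan2(v[1],v[0]))%180))
    return np.array(out).round(3)
E
python3 - <<'E'
from h import *
np.set_printoptions(suppress=True)
d=load('w1');roi=[(246,96),(346,196),(301,242),(199,146)]
print(d['img'].min(2)[155:160,280:295])
for t in(150,180):print(cuv(d,roi=roi,thr=t))
print(onz(d,roi,.003).round(3))
E
```

```text
[[217 218 218 218 218 218 218 216 203 175 143 125 124 126 127]
 [212 218 219 219 219 218 218 218 215 202 174 142 125 123 123]
 [191 213 217 219 218 218 218 219 218 215 202 173 140 121 117]
 [162 193 213 217 219 218 218 218 218 218 215 201 171 135 117]
 [137 164 194 213 218 218 219 218 219 219 218 215 200 168 133]]
[[292.356 215.729   0.409   0.211   0.058   0.013 131.31 ]
 [317.826 192.721   0.446   0.247   0.058   0.013 142.317]
 [258.393 187.328   0.359   0.255   0.059   0.013 139.316]
 [287.5   159.      0.401   0.297   0.058   0.013 135.724]
 [228.027 155.449   0.316   0.302   0.06    0.013 132.525]]
[[292.283 215.693   0.409   0.211   0.056   0.011 130.933]
 [317.812 192.603   0.446   0.247   0.056   0.011 142.293]
 [258.538 187.455   0.359   0.255   0.057   0.011 138.854]
 [287.25  158.75    0.4     0.297   0.057   0.011 135.695]
 [227.5   155.      0.315   0.302   0.056   0.011 134.031]]
[[0.342 0.382 0.003]
 [0.49  0.24  0.003]
 [0.425 0.163 0.003]
 [0.273 0.314 0.003]]
```

```bash
cat >> h.py <<'E'
from scipy.spatial.transform import Rotation as Ro
def rel(p,yaw=None):
    o=get_obs(); R=Ro.from_rotvec(o['tool_rot']).as_matrix()
    psi=np.degrees(np.arctan2(R[1,1],R[0,1]))
    s=R.T@(np.array(p)-o['tool_pos'])/.3
    dy=0 if yaw is None else (yaw-psi+90)%180-90
    print('t',round(o['t'],2),'pos',o['tool_pos'].round(4),'yaw',psi.round(1),'shift',s.round(3),'turn z',(-dy/180).round(3),'turn xy err',(np.degrees(Ro.from_matrix(R.T@np.array([[R[0,0],R[0,1],0],[R[1,0],R[1,1],0],[0,0,-1]])).as_rotvec())[:2]).round(2))
E
python3 - <<'E'
from h import *
rel([.4005,.297,.1],45.7)
E
```

```text
t 1.4 pos [0.3835 0.2816 0.2977] yaw 0.1 shift [0.053 0.06  0.659] turn z -0.254 turn xy err [-0.26  0.15]
```

Call:
carry_out(rows=[[0,0,-0.047,0.01,0.01,0.1,-0.2],[0,0,-0.094,0.02,0.02,0.22,-0.2],[0,0,-0.141,0.03,0.04,0.35,-0.2],[0,0,-0.188,0.04,0.05,0.48,-0.2],[0,0,-0.235,0.053,0.06,0.62,-0.2]])

```text
t: 1.9
tool_pos: [0.4049, 0.2976, 0.1144]
tool_rot: [1.264, 2.874, 0.003]
contact_force: [-0.6, 0.8, -1.1]
opening: 0.0513
grip_force: 0.0
```

Call:
carry_out(rows=[[0,0,-0.019,0,0,0.03,-0.2],[0,0,-0.019,0,0,0.03,-0.2],[0,0,-0.019,0,0,0.03,-0.2]])

```text
t: 2.2
tool_pos: [0.4044, 0.2978, 0.1066]
tool_rot: [1.188, 2.907, 0.002]
contact_force: [-0.8, 0.0, -1.2]
opening: 0.0512
grip_force: 0.0
```

```bash
python3 - <<'E'
from h import *
print(get_obs()['opening'],proj(snap('wrist','w2'),[.4005,.297,.01]))
rel([.4005,.297,.006],45.7)
E
```

```text
0.051195609340081376 [[269.31324725 209.90850873]]
t 2.25 pos [0.4047 0.2981 0.1073] yaw 45.6 shift [ 0.008 -0.013  0.338] turn z -0.001 turn xy err [0.16 0.06]
```

View pics/w2.png

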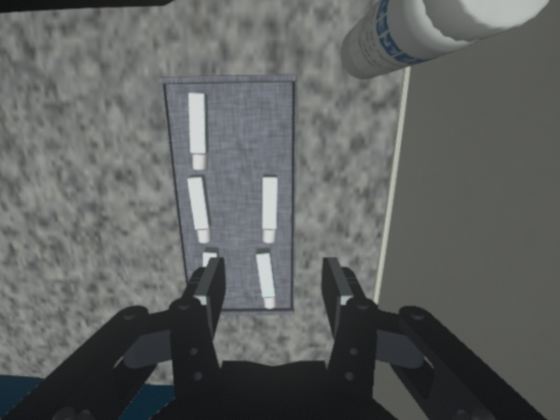

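The picture shows the target cuvette centred at (269,209), as predicted, with the fingers open 51 mm.

Call:
carry_out(rows=[[0,0,0,0.008,-0.013,0.14,-0.2],[0,0,0,0.008,-0.013,0.27,-0.2],[0,0,0,0.008,-0.013,0.338,-0.2],[0,0,0,0.008,-0.013,0.338,-0.2],[0,0,0,0.008,-0.013,0.338,-0.2]])

```text
t: 2.75
tool_pos: [0.4, 0.2974, 0.0057]
tool_rot: [1.184, 2.908, 0.003]
contact_force: [-0.5, 0.9, -1.9]
opening: 0.0512
grip_force: 0.0
```

Call:
carry_out(rows=[[0,0,0,0,0,0,1],[0,0,0,0,0,0,1],[0,0,0,0,0,0,1],[0,0,0,0,0,0,1],[0,0,0,0,0,0,1]], force=50)

```text
t: 3.25
tool_pos: [0.4, 0.2976, 0.0059]
tool_rot: [1.183, 2.908, 0.004]
contact_force: [-1.1, -0.3, 6.8]
opening: 0.0106
grip_force: 50.8
```

Call:
carry_out(rows=[[0,0,0,0,0,-0.16,1],[0,0,0,0,0,-0.32,1],[0,0,0,0,0,-0.48,1],[0,0,0,0,0,-0.64,1],[0,0,0,0,0,-0.8,1]])

```text
t: 3.75
tool_pos: [0.398, 0.2965, 0.2457]
tool_rot: [-1.184, -2.91, 0.0]
contact_force: [0.4, 0.4, -2.0]
opening: 0.011
grip_force: 49.8
```

Call:
carry_out(rows=[[0,0,0,0,0,-0.16,1],[0,0,0,-0.05,-0.03,-0.32,1],[0,0,0,-0.12,-0.08,-0.45,1],[0,0,0,-0.25,-0.17,-0.54,1],[0,0,0,-0.38,-0.26,-0.54,1]])

```text
t: 4.25
tool_pos: [0.4261, 0.1623, 0.4108]
tool_rot: [1.177, 2.905, 0.007]
contact_force: [0.1, -0.2, -1.4]
opening: 0.0107
grip_force: 49.8
```

Call:
carry_out(rows=[[0,0,0,-0.13,-0.09,0,1],[0,0,0,-0.26,-0.18,0,1],[0,0,0,-0.39,-0.27,0,1],[0,0,0,-0.52,-0.36,0,1],[0,0,0,-0.65,-0.45,0,1]])

```text
t: 4.75
tool_pos: [0.4705, -0.0719, 0.4057]
tool_rot: [1.184, 2.91, 0.0]
contact_force: [0.7, 0.1, -2.2]
opening: 0.011
grip_force: 49.8
```

Call:
carry_out(rows=[[0,0,0,-0.13,-0.09,0,1],[0,0,0,-0.26,-0.18,0,1],[0,0,0,-0.31,-0.22,0,1],[0,0,0,-0.31,-0.22,0,1],[0,0,0,-0.31,-0.22,0,1]])

```text
t: 5.25
tool_pos: [0.4911, -0.182, 0.4054]
tool_rot: [-1.184, -2.909, -0.001]
contact_force: [-0.4, 0.5, -1.8]
opening: 0.0109
grip_force: 49.8
```

```bash
python3 - <<'E'
from h import *
snap('wrist','w3');rel([.455,-.147,.4],45);print(get_obs()['opening'],get_obs()['grip_force'])
E
```

```text
t 5.3 pos [ 0.4912 -0.1814  0.4058] yaw 45.8 shift [ 0.166 -0.002  0.019] turn z 0.004 turn xy err [ 0.02 -0.03]
0.011101658460490637 49.761950969696045
```

View pics/w3.png

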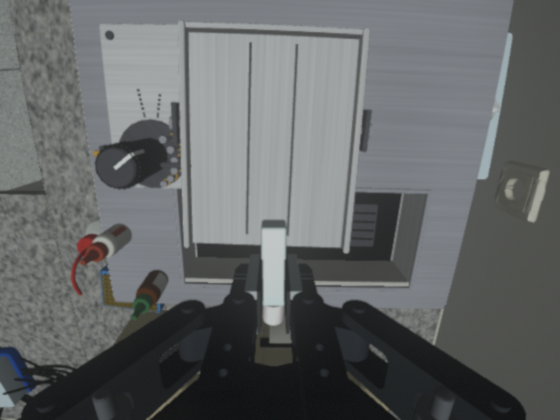

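The wrist view shows the tray's back corners at (187,30) and (362,33), the lip corners at (191,247) and (343,249), the collar head at (120,165), and the held cuvette at (273,260).

```bash
python3 - <<'E'
from h import *
np.set_printoptions(suppress=True)
w=load('w3');d=load('side0');s=load('scene0')
f=lambda p:(155+p[0]/4,165+p[1]/4); g=lambda p:(240+p[0]/4,170+p[1]/4)
for n,a,b,c in [('collar top',(119,165),(180,82),(365,142)),('tray BL',(183,26),(297,30),(143,46)),('BR',(364,31),(485,65),(445,26)),('lipL',(186,248),(205,208),None),('lipR',(348,252),(417,248),None)]:
    print(n,two(w,a,d,f(b)), two(w,a,s,g(c)) if c else '')
for z in(.28,.29,.3,.31):
    P=onz(w,[(187,30),(362,33),(191,247),(343,249)],z); print(z,[np.linalg.norm(P[i]-P[j]).round(4) for i,j in((0,1),(2,3),(0,2),(1,3))],P[:,:2].round(4).tolist())
E
```

```text
collar top (array([ 0.37881534, -0.23312031,  0.3301733 ]), np.float64(0.0010937696479577552)) (array([ 0.3790551 , -0.23644287,  0.32543169]), np.float64(0.0033519387517247047))
tray BL (array([ 0.33998343, -0.1292741 ,  0.29273186]), np.float64(0.001869087105008373)) (array([ 0.35394996, -0.12251551,  0.34740194]), np.float64(0.016534682667003947))
BR (array([ 0.43880252, -0.03110156,  0.28807814]), np.float64(0.0014989048396245933)) (array([ 0.46718157, -0.1355585 ,  0.36556334]), np.float64(0.155398579557109))
lipL (array([ 0.46253101, -0.2616641 ,  0.30354418]), np.float64(0.003860141173215824)) 
lipR (array([ 0.56629129, -0.16128074,  0.30434645]), np.float64(0.0003145645976962804)) 
0.28 [np.float64(0.1407), np.float64(0.1505), np.float64(0.1913), np.float64(0.1909)] [[0.3389, -0.1302], [0.4389, -0.0311], [0.4669, -0.2723], [0.5737, -0.1662]]
0.29 [np.float64(0.1354), np.float64(0.1449), np.float64(0.1841), np.float64(0.1837)] [[0.3424, -0.13], [0.4386, -0.0346], [0.4657, -0.2668], [0.5684, -0.1647]]
0.3 [np.float64(0.1302), np.float64(0.1393), np.float64(0.177), np.float64(0.1766)] [[0.346, -0.1298], [0.4384, -0.0381], [0.4644, -0.2613], [0.5632, -0.1631]]
0.31 [np.float64(0.1249), np.float64(0.1336), np.float64(0.1698), np.float64(0.1694)] [[0.3495, -0.1296], [0.4382, -0.0417], [0.4631, -0.2558], [0.5579, -0.1616]]
```

```bash
cat >> h.py <<'E'
TO=np.array([.4405,-.1345,.2825]);TX=np.array([.7218,.692,0]);TY=np.array([-.692,.7218,0])
def tray(x,y,dz=.0065): return TO+TX*x+TY*y+np.array([0,0,-y*np.sin(np.radians(5))+dz])
E
python3 - <<'E'
from h import *
rel(tray(-.036,.032,.04),43.8)
rel(tray(-.036,.032),43.8)
E
```

```text
t 5.3 pos [ 0.4912 -0.1814  0.4058] yaw 45.8 shift [ 0.341 -0.122  0.287] turn z 0.011 turn xy err [ 0.02 -0.03]
t 5.3 pos [ 0.4912 -0.1814  0.4058] yaw 45.8 shift [ 0.341 -0.122  0.399] turn z 0.011 turn xy err [ 0.02 -0.03]
```

Call:
carry_out(rows=[[0,0,0.011,0.15,-0.06,0.05,1],[0,0,0.011,0.28,-0.12,0.12,1],[0,0,0.011,0.341,-0.122,0.2,1],[0,0,0.011,0.341,-0.122,0.25,1],[0,0,0.011,0.341,-0.122,0.25,1]])

```text
t: 5.8
tool_pos: [0.3919, -0.1356, 0.3287]
tool_rot: [-1.23, -2.888, -0.001]
contact_force: [-0.0, 0.5, -1.6]
opening: 0.0108
grip_force: 49.8
```

```bash
python3 - <<'E'
from h import *
rel(tray(-.036,.032),43.8);print(get_obs()['opening'])
E
```

```text
t 5.8 pos [ 0.3919 -0.1356  0.3287] yaw 43.9 shift [-0.003 -0.     0.141] turn z 0.0 turn xy err [-0.04 -0.14]
0.010793720314464758
```

Descend, then release and rise.

Call:
carry_out(rows=[[0,0,0,-0.003,0,0.08,1],[0,0,0,-0.003,0,0.13,1],[0,0,0,-0.003,0,0.141,1],[0,0,0,-0.003,0,0.141,1],[0,0,0,-0.003,0,0.141,1]])

```text
t: 6.3
tool_pos: [0.3938, -0.1377, 0.2899]
tool_rot: [1.233, 2.888, 0.0]
contact_force: [-1.8, 1.8, 3.0]
opening: 0.0111
grip_force: 51.9
```

Call:
carry_out(rows=[[0,0,0,0,0,0,0.45],[0,0,0,0,0,0,0.45],[0,0,0,0,0,-0.1,0.45],[0,0,0,0,0,-0.25,0.2],[0,0,0,0,0,-0.38,-0.2]])

```text
t: 6.8
tool_pos: [0.3929, -0.1376, 0.4034]
tool_rot: [-1.234, -2.888, 0.0]
contact_force: [0.1, -0.8, -1.6]
opening: 0.0479
grip_force: 0.0
```

```bash
python3 - <<'E'
from h import *
rel([.382,.255,.3],45)
E
```

```text
t 6.8 pos [ 0.3929 -0.1376  0.4034] yaw 43.7 shift [0.971 0.879 0.345] turn z -0.007 turn xy err [-0.03 -0.05]
```

Call:
carry_out(rows=[[0,0,0,0.12,0.11,0,-0.2],[0,0,0,0.24,0.22,0,-0.2],[0,0,0,0.36,0.33,0,-0.2],[0,0,0,0.48,0.44,0,-0.2],[0,0,0,0.6,0.55,0,-0.2]])

```text
t: 7.3
tool_pos: [0.3875, 0.1082, 0.4022]
tool_rot: [1.235, 2.888, 0.0]
contact_force: [0.3, 0.4, -2.9]
opening: 0.0511
grip_force: 0.0
```

Call:
carry_out(rows=[[0,0,0,0.12,0.11,0.05,-0.2],[0,0,0,0.22,0.21,0.17,-0.2],[0,0,0,0.32,0.3,0.32,-0.2],[0,0,0,0.37,0.33,0.45,-0.2],[0,0,0,0.37,0.33,0.55,-0.2]])

```text
t: 7.8
tool_pos: [0.3814, 0.257, 0.2347]
tool_rot: [-1.228, -2.89, 0.002]
contact_force: [-0.1, 0.3, -1.4]
opening: 0.0513
grip_force: 0.0
```

```bash
cat >> h.py <<'E'
MAT=[[.342,.382,.005],[.49,.24,.005],[.425,.163,.005],[.273,.314,.005]]
def look(f):
    d=snap('wrist',f); np.set_printoptions(suppress=True)
    return d,cuv(d,z=.0115,roi=proj(d,MAT),thr=165)
E
python3 - <<'E'
from h import *
d,c=look('w4');print(c[:,:7])
rel([.382,.255,.15])
E
```

```text
[[264.74  219.434   0.41    0.21    0.057   0.012 130.256]
 [304.573 218.659   0.447   0.247   0.057   0.012 142.041]
 [259.465 168.153   0.359   0.255   0.057   0.012 139.057]
 [260.    114.      0.316   0.302   0.056   0.011 133.45 ]]Traceback (most recent call last):
  File "<stdin>", line 3, in <module>
  File "h.py", line 39, in rel
    print('t',round(o['t'],2),'pos',o['tool_pos'].round(4),'yaw',psi.round(1),'shift',s.round(3),'turn z',(-dy/180).round(3),'turn xy err',(np.degrees(Ro.from_matrix(R.T@np.array([[R[0,0],R[0,1],0],[R[1,0],R[1,1],0],[0,0,-1]])).as_rotvec())[:2]).round(2))
                                                                                                          ^^^^^^^^^^^^^^^
AttributeError: 'float' object has no attribute 'round'
```

Good. Next target is cuvette (0.447,0.247), at yaw 52.

```bash
sed -i "s/(-dy\/180).round(3)/round(float(-dy\/180),3)/" h.py; python3 - <<'E'
from h import *
rel([.4465,.247,.006],52.1)
E
```

```text
t 7.85 pos [0.3783 0.255  0.2271] yaw 43.9 shift [-0.181  0.155  0.734] turn z -0.046 turn xy err [-0.75 -0.28]
```

Call:
carry_out(rows=[[0,0,-0.046,-0.1,0.08,0.1,-0.2],[0,0,-0.046,-0.181,0.155,0.23,-0.2],[0,0,-0.046,-0.181,0.155,0.38,-0.2],[0,0,-0.046,-0.181,0.155,0.52,-0.2],[0,0,-0.046,-0.181,0.155,0.52,-0.2]])

```text
t: 8.35
tool_pos: [0.4495, 0.2457, 0.0753]
tool_rot: [-1.02, -2.96, 0.014]
contact_force: [-0.7, -0.8, -2.6]
opening: 0.0515
grip_force: 0.0
```

```bash
python3 - <<'E'
from h import *
rel([.4465,.247,.006],52.1)
E
```

```text
t 8.35 pos [0.4495 0.2457 0.0753] yaw 52.0 shift [0.009 0.    0.231] turn z -0.001 turn xy err [-0.67 -0.4 ]
```

Call:
carry_out(rows=[[0,0,0,0.009,0,0.12,-0.2],[0,0,0,0.009,0,0.2,-0.2],[0,0,0,0.009,0,0.231,-0.2],[0,0,0,0.009,0,0.231,-0.2],[0,0,0,0.009,0,0.231,0.5]])

```text
t: 8.85
tool_pos: [0.4534, 0.2503, 0.0147]
tool_rot: [1.021, 2.968, 0.003]
contact_force: [-1.0, 0.1, -0.7]
opening: 0.0382
grip_force: 0.0
```

Call:
carry_out(rows=[[0,0,0,0,0,0,1],[0,0,0,0,0,0,1],[0,0,0,0,0,0,1],[0,0,0,0,0,0,1],[0,0,0,0,0,-0.1,1]], force=50)

```text
t: 9.35
tool_pos: [0.4486, 0.2486, 0.0392]
tool_rot: [-1.021, -2.965, 0.008]
contact_force: [-1.0, 0.0, -2.7]
opening: 0.0088
grip_force: 48.8
```

Call:
carry_out(rows=[[0,0,0,0,0,-0.16,1],[0,0,0,0,0,-0.32,1],[0,0,0,0,0,-0.48,1],[0,0,0,0,0,-0.64,1],[0,0,0,0,0,-0.8,1]])

```text
t: 9.85
tool_pos: [0.4511, 0.2496, 0.2842]
tool_rot: [1.022, 2.97, 0.0]
contact_force: [0.7, 1.2, -1.2]
opening: 0.0085
grip_force: 48.8
```

Call:
carry_out(rows=[[0,0,0,0,0,-0.15,1],[0,0,0,0,0,-0.28,1],[0,0,0,0,0,-0.35,1]])

```text
t: 10.15
tool_pos: [0.4522, 0.25, 0.392]
tool_rot: [1.021, 2.966, 0.006]
contact_force: [-0.6, -0.4, -2.4]
opening: 0.0087
grip_force: 48.8
```

```bash
python3 - <<'E'
from h import *
rel(tray(0,.032,.04),43.8)
E
```

```text
t 10.15 pos [0.4522 0.25   0.392 ] yaw 52.0 shift [-0.652 -1.02   0.238] turn z 0.046 turn xy err [0.3  0.18]
```

Call:
carry_out(rows=[[0,0,0.046,-0.08,-0.13,-0.02,1],[0,0,0.046,-0.16,-0.26,-0.02,1],[0,0,0.046,-0.24,-0.39,-0.02,1],[0,0,0.046,-0.32,-0.52,-0.02,1],[0,0,0.046,-0.4,-0.65,-0.02,1]])

```text
t: 10.65
tool_pos: [0.4255, 0.0207, 0.3931]
tool_rot: [1.233, 2.889, 0.0]
contact_force: [-0.5, -0.8, -2.2]
opening: 0.0087
grip_force: 48.9
```

Call:
carry_out(rows=[[0,0,0,-0.12,-0.1,0,1],[0,0,0,-0.24,-0.21,0,1],[0,0,0,-0.33,-0.29,0,1],[0,0,0,-0.33,-0.29,0,1],[0,0,0,-0.33,-0.29,0,1]])

```text
t: 11.15
tool_pos: [0.4316, -0.1098, 0.3929]
tool_rot: [-1.236, -2.887, -0.001]
contact_force: [-0.7, 0.1, -2.3]
opening: 0.0089
grip_force: 48.9
```

```bash
python3 - <<'E'
from h import *
rel(tray(0,.032,.0095),43.8)
d=snap('wrist','w5')
E
```

```text
t 11.15 pos [ 0.4316 -0.1098  0.3929] yaw 43.6 shift [ 0.026 -0.036  0.346] turn z -0.001 turn xy err [ 0.01 -0.06]
```

View pics/w5.png

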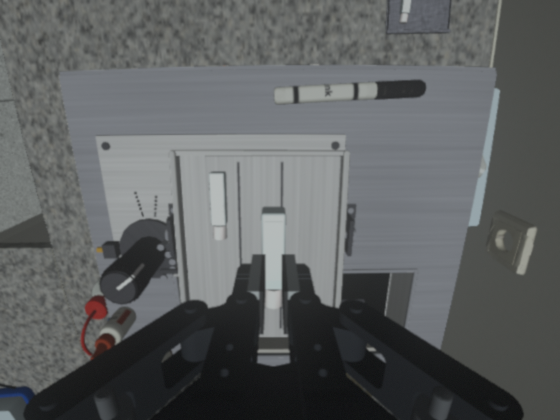

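The picture shows the first cuvette lying in the tray at (218,205) and the second held straight at (273,250).

Call:
carry_out(rows=[[0,0,0,0.02,-0.036,0.1,1],[0,0,0,0.026,-0.036,0.23,1],[0,0,0,0.026,-0.036,0.31,1],[0,0,0,0.026,-0.036,0.34,1],[0,0,0,0.026,-0.036,0.34,1]])

```text
t: 11.7
tool_pos: [0.4186, -0.1094, 0.2934]
tool_rot: [1.23, 2.891, 0.002]
contact_force: [-2.1, 1.6, 3.4]
opening: 0.0088
grip_force: 101.0
```

Call:
carry_out(rows=[[0,0,0,0,0,0,1],[0,0,0,0,0,0,1],[0,0,0,0,0,0,0.45],[0,0,0,0,0,0,0.45],[0,0,0,0,0,0,0.45]])

```text
t: 12.2
tool_pos: [0.4186, -0.1112, 0.2905]
tool_rot: [-1.233, -2.889, 0.0]
contact_force: [-0.6, -0.2, -0.8]
opening: 0.0236
grip_force: 0.0
```

Call:
carry_out(rows=[[0,0,0,0,0,-0.1,0.45],[0,0,0,0,0,-0.23,0.2],[0,0,0,0,0,-0.38,-0.2]])

```text
t: 12.5
tool_pos: [0.4181, -0.1112, 0.4044]
tool_rot: [-1.233, -2.886, 0.0]
contact_force: [0.6, -0.2, -0.9]
opening: 0.0473
grip_force: 0.0
```

```bash
python3 - <<'E'
from h import *
w=load('w5')
P=onz(w,[(218,204)],.287)[0]-TO; print('cuv1 in tray',P@TX,P@TY)
rel([.38,.255,.24],45)
E
```

```text
cuv1 in tray -0.0374895473034308 0.028843195509284596
t 12.5 pos [ 0.4181 -0.1112  0.4044] yaw 43.7 shift [0.968 0.753 0.55 ] turn z -0.007 turn xy err [-0.09 -0.19]
```

Call:
carry_out(rows=[[0,0,0,0.12,0.1,0,-0.2],[0,0,0,0.24,0.19,0,-0.2],[0,0,0,0.36,0.29,0,-0.2],[0,0,0,0.49,0.39,0,-0.2],[0,0,0,0.62,0.49,0,-0.2]])

```text
t: 13.0
tool_pos: [0.3958, 0.1263, 0.4048]
tool_rot: [1.235, 2.888, 0.0]
contact_force: [0.3, -0.0, -2.6]
opening: 0.0512
grip_force: 0.0
```

Call:
carry_out(rows=[[0,0,0,0.12,0.09,0.05,-0.2],[0,0,0,0.22,0.17,0.17,-0.2],[0,0,0,0.3,0.23,0.32,-0.2],[0,0,0,0.34,0.26,0.45,-0.2],[0,0,0,0.34,0.26,0.55,-0.2]])

```text
t: 13.5
tool_pos: [0.3801, 0.2536, 0.236]
tool_rot: [-1.228, -2.888, 0.005]
contact_force: [0.4, -0.7, -1.7]
opening: 0.0513
grip_force: 0.0
```

Call:
carry_out(rows=[[0,0,0,0,0,0,-0.2],[0,0,0,0,0,0,-0.2],[0,0,0,0,0,0,-0.2]])

```text
t: 13.8
tool_pos: [0.3834, 0.2525, 0.243]
tool_rot: [1.234, 2.886, 0.005]
contact_force: [-0.4, -0.3, -0.2]
opening: 0.0511
grip_force: 0.0
```

```bash
python3 - <<'E'
from h import *
d,c=look('w6');print(c[:,2:7])
rel([.359,.255,.006],49.0)
E
```

```text
[[  0.41    0.211   0.058   0.012 130.527]
 [  0.359   0.255   0.058   0.012 138.863]
 [  0.316   0.303   0.057   0.01  133.204]]
t 13.85 pos [0.3835 0.2525 0.2432] yaw 43.7 shift [ 0.064 -0.057  0.79 ] turn z -0.03 turn xy err [0.26 0.09]
```

Call:
carry_out(rows=[[0,0,-0.03,0.04,-0.04,0.15,-0.2],[0,0,-0.03,0.064,-0.057,0.3,-0.2],[0,0,-0.03,0.064,-0.057,0.45,-0.2],[0,0,-0.03,0.064,-0.057,0.6,-0.2],[0,0,-0.03,0.064,-0.057,0.6,-0.2]])

```text
t: 14.35
tool_pos: [0.353, 0.2523, 0.0558]
tool_rot: [-1.095, -2.937, 0.012]
contact_force: [-1.3, -0.8, -2.4]
opening: 0.0512
grip_force: 0.0
```

Call:
carry_out(rows=[[0,0,0,0,0,0.1,-0.2],[0,0,0,0,0,0.17,-0.2],[0,0,0,0,0,0.19,-0.2],[0,0,0,0,0,0.19,-0.2],[0,0,0,0,0,0.19,-0.2]])

```text
t: 14.85
tool_pos: [0.3585, 0.2553, 0.0058]
tool_rot: [1.096, 2.941, 0.005]
contact_force: [0.2, -0.0, -2.4]
opening: 0.0511
grip_force: 0.0
```

Call:
carry_out(rows=[[0,0,0,0,0,0,-0.2],[0,0,0,0,0,0,1],[0,0,0,0,0,0,1],[0,0,0,0,0,0,1],[0,0,0,0,0,0,1]])

```text
t: 15.35
tool_pos: [0.3569, 0.2546, 0.0038]
tool_rot: [1.096, 2.943, 0.001]
contact_force: [-1.1, 0.0, 1.8]
opening: 0.0108
grip_force: 50.7
```

Call:
carry_out(rows=[[0,0,0,0,0,-0.16,1],[0,0,0,0,0,-0.32,1],[0,0,0,0,0,-0.48,1],[0,0,0,0,0,-0.64,1],[0,0,0,0,0,-0.8,1]])

```text
t: 15.85
tool_pos: [0.3559, 0.2541, 0.2448]
tool_rot: [-1.096, -2.944, 0.0]
contact_force: [0.0, 0.3, -3.2]
opening: 0.0111
grip_force: 50.3
```

Call:
carry_out(rows=[[0,0,0,0,0,-0.16,1],[0,0,0,0,0,-0.32,1],[0,0,0,0,0,-0.5,1],[0,0,0,0,0,-0.5,1]])

```text
t: 16.25
tool_pos: [0.358, 0.2551, 0.4013]
tool_rot: [1.094, 2.936, 0.014]
contact_force: [0.3, 0.0, -1.2]
opening: 0.011
grip_force: 50.2
```

```bash
python3 - <<'E'
from h import *
rel(tray(.036,.030,.04),43.8)
E
```

```text
t 16.25 pos [0.358  0.2551 0.4013] yaw 49.1 shift [-0.968 -0.676  0.268] turn z 0.03 turn xy err [0.65 0.28]
```

Call:
carry_out(rows=[[0,0,0.03,-0.13,-0.09,0,1],[0,0,0.03,-0.26,-0.18,0,1],[0,0,0.03,-0.39,-0.27,0,1],[0,0,0.03,-0.52,-0.36,0,1],[0,0,0.03,-0.65,-0.45,0,1]])

```text
t: 16.75
tool_pos: [0.4154, 0.023, 0.3918]
tool_rot: [-1.233, -2.888, 0.0]
contact_force: [1.2, 0.5, -1.6]
opening: 0.011
grip_force: 50.2
```

Call:
carry_out(rows=[[0,0,0,-0.13,-0.08,0,1],[0,0,0,-0.24,-0.15,0,1],[0,0,0,-0.34,-0.195,0,1],[0,0,0,-0.34,-0.195,0.1,1],[0,0,0,-0.34,-0.195,0.1,1]])

```text
t: 17.25
tool_pos: [0.4423, -0.0897, 0.3575]
tool_rot: [-1.233, -2.879, 0.0]
contact_force: [-0.3, 1.0, -3.2]
opening: 0.0111
grip_force: 50.2
```

Call:
carry_out(rows=[[0,0,0,0,0,0,1],[0,0,0,0,0,0,1],[0,0,0,0,0,0,1]])

```text
t: 17.55
tool_pos: [0.4442, -0.089, 0.3647]
tool_rot: [1.231, 2.888, 0.0]
contact_force: [-0.6, 0.2, -2.2]
opening: 0.0112
grip_force: 50.2
```

```bash
python3 - <<'E'
from h import *
rel(tray(.036,.030,.0095),43.8);print(get_obs()['grip_force'],get_obs()['opening'])
E
```

```text
t 17.55 pos [ 0.4442 -0.089   0.3647] yaw 43.8 shift [-0.001  0.006  0.251] turn z 0.0 turn xy err [0.06 0.12]
50.231425166130066 0.01120627625382086
```

Place, release, rise and go back.

Call:
carry_out(rows=[[0,0,0,0,0.006,0.12,1],[0,0,0,0,0.006,0.2,1],[0,0,0,0,0.006,0.245,1],[0,0,0,0,0.006,0.245,1],[0,0,0,0,0.006,0.245,1]])

```text
t: 18.05
tool_pos: [0.4456, -0.0881, 0.2909]
tool_rot: [1.232, 2.888, 0.0]
contact_force: [-0.2, 0.7, -1.5]
opening: 0.011
grip_force: 51.2
```

Call:
carry_out(rows=[[0,0,0,0,0,0,0.45],[0,0,0,0,0,0,0.45],[0,0,0,0,0,-0.1,0.45],[0,0,0,0,0,-0.25,0.2],[0,0,0,0,0,-0.38,-0.2]])

```text
t: 18.55
tool_pos: [0.4451, -0.0882, 0.4056]
tool_rot: [1.234, 2.889, -0.0]
contact_force: [-0.3, -0.8, -0.8]
opening: 0.0474
grip_force: 0.0
```

Call:
carry_out(rows=[[0,0,0,0.13,0.08,0,-0.2],[0,0,0,0.26,0.16,0,-0.2],[0,0,0,0.39,0.24,0,-0.2],[0,0,0,0.52,0.32,0,-0.2],[0,0,0,0.65,0.4,0,-0.2]])

```text
t: 19.05
tool_pos: [0.3964, 0.1372, 0.4043]
tool_rot: [1.234, 2.887, 0.001]
contact_force: [0.6, 0.6, -2.2]
opening: 0.0511
grip_force: 0.0
```

Call:
carry_out(rows=[[0,0,0,0.12,0.08,0.05,-0.2],[0,0,0,0.22,0.16,0.17,-0.2],[0,0,0,0.27,0.2,0.32,-0.2],[0,0,0,0.27,0.2,0.47,-0.2],[0,0,0,0.27,0.2,0.55,-0.2]])

```text
t: 19.55
tool_pos: [0.3823, 0.2358, 0.2342]
tool_rot: [-1.23, -2.887, 0.007]
contact_force: [-0.7, -0.1, -1.5]
opening: 0.0515
grip_force: 0.0
```

Call:
carry_out(rows=[[0,0,0,0,0,0,-0.2],[0,0,0,0,0,0,-0.2],[0,0,0,0,0,0,-0.2]])

```text
t: 19.85
tool_pos: [0.3858, 0.236, 0.2416]
tool_rot: [1.233, 2.886, 0.005]
contact_force: [-1.1, -0.4, -1.4]
opening: 0.0513
grip_force: 0.0
```

```bash
python3 - <<'E'
from h import *
d,c=look('w7');print(c[:,2:7])
rel([.4095,.211,.005],40.5)
E
```

```text
[[  0.41    0.211   0.058   0.012 130.136]
 [  0.316   0.303   0.057   0.011 133.713]]
t 19.9 pos [0.3858 0.236  0.2417] yaw 43.7 shift [-0.113 -0.004  0.789] turn z 0.018 turn xy err [0.25 0.1 ]
```

Call:
carry_out(rows=[[0,0,0.018,-0.06,-0.004,0.15,-0.2],[0,0,0.018,-0.113,-0.004,0.3,-0.2],[0,0,0.018,-0.113,-0.004,0.45,-0.2],[0,0,0.018,-0.113,-0.004,0.6,-0.2],[0,0,0.018,-0.113,-0.004,0.6,-0.2]])

```text
t: 20.4
tool_pos: [0.4031, 0.2087, 0.0539]
tool_rot: [-1.313, -2.845, 0.012]
contact_force: [-0.9, 0.3, -1.9]
opening: 0.0515
grip_force: 0.0
```

Call:
carry_out(rows=[[0,0,0,0,0,0.1,-0.2],[0,0,0,0,0,0.17,-0.2],[0,0,0,0,0,0.187,-0.2],[0,0,0,0,0,0.187,-0.2],[0,0,0,0,0,0.187,-0.2]])

```text
t: 20.9
tool_pos: [0.4091, 0.211, 0.0053]
tool_rot: [1.314, 2.85, 0.005]
contact_force: [-0.4, 0.1, -1.0]
opening: 0.0509
grip_force: 0.0
```

Call:
carry_out(rows=[[0,0,0,0,0,0,-0.2],[0,0,0,0,0,0,1],[0,0,0,0,0,0,1],[0,0,0,0,0,0,1],[0,0,0,0,0,0,1]])

```text
t: 21.4
tool_pos: [0.4077, 0.2106, 0.0035]
tool_rot: [1.315, 2.852, 0.001]
contact_force: [-1.4, -0.5, 4.9]
opening: 0.0111
grip_force: 52.2
```

Call:
carry_out(rows=[[0,0,0,0,0,-0.16,1],[0,0,0,0,0,-0.32,1],[0,0,0,0,0,-0.48,1],[0,0,0,0,0,-0.64,1],[0,0,0,0,0,-0.8,1]])

```text
t: 21.9
tool_pos: [0.4064, 0.2102, 0.2441]
tool_rot: [-1.315, -2.853, 0.0]
contact_force: [0.3, 0.2, -2.6]
opening: 0.0113
grip_force: 50.8
```

Call:
carry_out(rows=[[0,0,0,0,0,-0.16,1],[0,0,0,0,0,-0.32,1],[0,0,0,0,0,-0.5,1],[0,0,0,0,0,-0.5,1]])

```text
t: 22.3
tool_pos: [0.4086, 0.2109, 0.4007]
tool_rot: [1.311, 2.845, 0.013]
contact_force: [-0.0, 0.6, -1.4]
opening: 0.0113
grip_force: 50.8
```

```bash
python3 - <<'E'
from h import *
rel(tray(.020,-.036,.04),43.8)
E
```

```text
t 22.3 pos [0.4086 0.2109 0.4007] yaw 40.5 shift [-1.059 -0.596  0.248] turn z -0.018 turn xy err [0.67 0.27]
```

Call:
carry_out(rows=[[0,0,-0.018,-0.14,-0.08,0,1],[0,0,-0.018,-0.28,-0.16,0,1],[0,0,-0.018,-0.42,-0.24,0,1],[0,0,-0.018,-0.56,-0.32,0,1],[0,0,-0.018,-0.7,-0.4,0,1]])

```text
t: 22.8
tool_pos: [0.4518, -0.0291, 0.3911]
tool_rot: [-1.233, -2.888, 0.0]
contact_force: [1.0, 0.6, -1.7]
opening: 0.0112
grip_force: 50.8
```

Call:
carry_out(rows=[[0,0,0,-0.13,-0.08,0,1],[0,0,0,-0.25,-0.15,0,1],[0,0,0,-0.36,-0.215,0,1],[0,0,0,-0.36,-0.215,0.08,1],[0,0,0,-0.36,-0.215,0.08,1]])

```text
t: 23.3
tool_pos: [0.4788, -0.1503, 0.3633]
tool_rot: [-1.234, -2.88, -0.001]
contact_force: [-0.6, -0.1, -1.3]
opening: 0.0107
grip_force: 50.8
```

Call:
carry_out(rows=[[0,0,0,0,0,0,1],[0,0,0,0,0,0,1],[0,0,0,0,0,0,1]])

```text
t: 23.6
tool_pos: [0.4804, -0.1493, 0.3699]
tool_rot: [1.231, 2.888, -0.0]
contact_force: [-0.6, -0.1, -2.0]
opening: 0.0112
grip_force: 50.8
```

```bash
python3 - <<'E'
from h import *
rel(tray(.020,-.036,.0105),43.8);print(get_obs()['grip_force'],get_obs()['opening'])
E
```

```text
t 23.6 pos [ 0.4804 -0.1493  0.3699] yaw 43.8 shift [0.008 0.005 0.246] turn z 0.0 turn xy err [0.04 0.11]
50.797001123428345 0.011245954909291271
```

Call:
carry_out(rows=[[0,0,0,0.008,0.005,0.12,1],[0,0,0,0.008,0.005,0.2,1],[0,0,0,0.008,0.005,0.24,1],[0,0,0,0.008,0.005,0.24,1],[0,0,0,0.008,0.005,0.24,1]])

```text
t: 24.1
tool_pos: [0.4801, -0.1472, 0.2982]
tool_rot: [1.233, 2.887, -0.0]
contact_force: [0.2, -0.1, -2.0]
opening: 0.0107
grip_force: 50.8
```

Call:
carry_out(rows=[[0,0,0,0,0,0,0.45],[0,0,0,0,0,0,0.45],[0,0,0,0,0,-0.1,0.45],[0,0,0,0,0,-0.25,0.2],[0,0,0,0,0,-0.37,-0.2]])

```text
t: 24.6
tool_pos: [0.4797, -0.1472, 0.4104]
tool_rot: [1.233, 2.887, -0.0]
contact_force: [0.5, -0.8, -0.6]
opening: 0.0473
grip_force: 0.0
```

Call:
carry_out(rows=[[0,0,0,0.13,0.07,0,-0.2],[0,0,0,0.26,0.14,0,-0.2],[0,0,0,0.4,0.21,0,-0.2],[0,0,0,0.54,0.28,0,-0.2],[0,0,0,0.68,0.35,0,-0.2]])

```text
t: 25.1
tool_pos: [0.4137, 0.0742, 0.4086]
tool_rot: [1.235, 2.887, 0.002]
contact_force: [0.7, 0.6, -1.4]
opening: 0.0509
grip_force: 0.0
```

Call:
carry_out(rows=[[0,0,0,0.13,0.06,0,-0.2],[0,0,0,0.26,0.11,0.02,-0.2],[0,0,0,0.39,0.16,0.1,-0.2],[0,0,0,0.5,0.2,0.21,-0.2],[0,0,0,0.58,0.22,0.34,-0.2]])

```text
t: 25.6
tool_pos: [0.3415, 0.2464, 0.3069]
tool_rot: [1.23, 2.887, 0.006]
contact_force: [-0.4, 0.0, -1.7]
opening: 0.0513
grip_force: 0.0
```

Call:
carry_out(rows=[[0,0,0,0,0,0.12,-0.2],[0,0,0,0,0,0.2,-0.2],[0,0,0,0,0,0.2,-0.2],[0,0,0,0,0,0.2,-0.2],[0,0,0,0,0,0.2,-0.2]])

```text
t: 26.1
tool_pos: [0.343, 0.2445, 0.2483]
tool_rot: [1.234, 2.886, 0.005]
contact_force: [-1.1, 0.7, -1.1]
opening: 0.0509
grip_force: 0.0
```

```bash
python3 - <<'E'
from h import *
d,c=look('w8');print(c[:,2:7])
rel([.316,.3025,.005],43.6)
E
```

```text
[[  0.316   0.302   0.057   0.012 132.444]]
t 26.15 pos [0.343  0.2445 0.2483] yaw 43.7 shift [0.203 0.065 0.811] turn z 0.001 turn xy err [0.23 0.08]
```

Call:
carry_out(rows=[[0,0,0,0.1,0.03,0.12,-0.2],[0,0,0,0.203,0.065,0.25,-0.2],[0,0,0,0.203,0.065,0.4,-0.2],[0,0,0,0.203,0.065,0.55,-0.2],[0,0,0,0.203,0.065,0.62,-0.2]])

```text
t: 26.65
tool_pos: [0.3125, 0.3009, 0.057]
tool_rot: [-1.233, -2.887, 0.005]
contact_force: [-0.4, -0.2, -2.2]
opening: 0.0513
grip_force: 0.0
```

Call:
carry_out(rows=[[0,0,0,0,0,0.1,-0.2],[0,0,0,0,0,0.17,-0.2],[0,0,0,0,0,0.189,-0.2],[0,0,0,0,0,0.189,-0.2],[0,0,0,0,0,0.189,-0.2]])

```text
t: 27.15
tool_pos: [0.3153, 0.3026, 0.0048]
tool_rot: [1.234, 2.887, 0.004]
contact_force: [0.3, 0.8, -1.7]
opening: 0.051
grip_force: 0.0
```

Call:
carry_out(rows=[[0,0,0,0,0,0,-0.2],[0,0,0,0,0,0,1],[0,0,0,0,0,0,1],[0,0,0,0,0,0,1],[0,0,0,0,0,0,1]])

```text
t: 27.65
tool_pos: [0.3143, 0.302, 0.0036]
tool_rot: [1.234, 2.888, 0.002]
contact_force: [-0.5, -0.5, 2.8]
opening: 0.0108
grip_force: 50.8
```

Call:
carry_out(rows=[[0,0,0,0,0,-0.16,1],[0,0,0,0,0,-0.32,1],[0,0,0,0,0,-0.48,1],[0,0,0,0,0,-0.64,1],[0,0,0,0,0,-0.8,1]])

```text
t: 28.15
tool_pos: [0.3133, 0.3013, 0.2446]
tool_rot: [-1.234, -2.889, 0.0]
contact_force: [0.1, -0.3, -1.8]
opening: 0.0109
grip_force: 50.3
```

Call:
carry_out(rows=[[0,0,0,0,0,-0.16,1],[0,0,0,0,0,-0.32,1],[0,0,0,0,0,-0.5,1],[0,0,0,0,0,-0.5,1]])

```text
t: 28.55
tool_pos: [0.3151, 0.3026, 0.401]
tool_rot: [1.231, 2.883, 0.017]
contact_force: [-0.1, 0.2, -1.4]
opening: 0.0111
grip_force: 50.3
```

```bash
python3 - <<'E'
from h import *
rel(tray(-.020,-.036,.04),43.8)
E
```

```text
t 28.55 pos [0.3151 0.3026 0.401 ] yaw 43.7 shift [-1.461 -0.775  0.245] turn z -0.0 turn xy err [0.71 0.12]
```

Call:
carry_out(rows=[[0,0,0,-0.14,-0.07,0,1],[0,0,0,-0.28,-0.15,0,1],[0,0,0,-0.42,-0.23,0,1],[0,0,0,-0.56,-0.31,0,1],[0,0,0,-0.7,-0.38,0,1]])

```text
t: 29.05
tool_pos: [0.3763, 0.0693, 0.3917]
tool_rot: [-1.233, -2.889, 0.0]
contact_force: [1.0, 0.3, -1.8]
opening: 0.0111
grip_force: 50.2
```

Call:
carry_out(rows=[[0,0,0,-0.14,-0.07,0,1],[0,0,0,-0.28,-0.15,0,1],[0,0,0,-0.42,-0.23,0,1],[0,0,0,-0.56,-0.31,0,1],[0,0,0,-0.7,-0.37,0,1]])

```text
t: 29.55
tool_pos: [0.4412, -0.1596, 0.3916]
tool_rot: [-1.236, -2.887, -0.0]
contact_force: [0.5, 2.0, -1.7]
opening: 0.0111
grip_force: 50.2
```

Call:
carry_out(rows=[[0,0,0,-0.06,-0.02,0,1],[0,0,0,-0.06,-0.02,0.06,1],[0,0,0,-0.06,-0.02,0.06,1],[0,0,0,-0.06,-0.02,0.06,1],[0,0,0,-0.06,-0.02,0.06,1]])

```text
t: 30.05
tool_pos: [0.4497, -0.1741, 0.3754]
tool_rot: [1.233, 2.889, -0.0]
contact_force: [0.9, 0.4, -1.9]
opening: 0.0105
grip_force: 50.2
```

```bash
python3 - <<'E'
from h import *
rel(tray(-.020,-.036,.0105),43.8);print(get_obs()['grip_force'],get_obs()['opening'])
E
```

```text
t 30.05 pos [ 0.4497 -0.1741  0.3754] yaw 43.8 shift [-0.003  0.002  0.264] turn z -0.0 turn xy err [0.01 0.03]
50.2421897649765 0.010492488508483
```

Call:
carry_out(rows=[[0,0,0,-0.003,0.002,0.12,1],[0,0,0,-0.003,0.002,0.22,1],[0,0,0,-0.003,0.002,0.258,1],[0,0,0,-0.003,0.002,0.258,1],[0,0,0,-0.003,0.002,0.258,1]])

```text
t: 30.55
tool_pos: [0.4513, -0.1748, 0.2994]
tool_rot: [1.233, 2.887, -0.001]
contact_force: [-0.9, 0.5, -1.7]
opening: 0.0112
grip_force: 50.2
```

Call:
carry_out(rows=[[0,0,0,0,0,0,0.45],[0,0,0,0,0,0,0.45],[0,0,0,0,0,-0.1,0.45],[0,0,0,0,0,-0.25,0.2],[0,0,0,0,0,-0.4,-0.2]])

```text
t: 31.05
tool_pos: [0.4505, -0.1746, 0.4191]
tool_rot: [-1.234, -2.889, -0.0]
contact_force: [-0.0, -0.6, -0.9]
opening: 0.0476
grip_force: 0.0
```

Call:
carry_out(rows=[[0,0,0,-0.1,0,0,-0.2],[0,0,0,-0.18,0,0,-0.2],[0,0,0,-0.18,0,0,-0.2],[0,0,0,-0.18,0,0,-0.2]])

```text
t: 31.45
tool_pos: [0.4882, -0.2139, 0.4177]
tool_rot: [-1.234, -2.888, -0.0]
contact_force: [-0.2, 0.7, -1.0]
opening: 0.0516
grip_force: 0.0
```

```bash
python3 - <<'E'
from h import *
d=snap('wrist','w9');rel(TO)
i=d['img'];cv2.imwrite('pics/w9c.png',cv2.resize(i[0:290,60:440],None,fx=2,fy=2,interpolation=cv2.INTER_CUBIC))
E
```

```text
t 31.5 pos [ 0.4879 -0.2136  0.4178] yaw 43.7 shift [0.3   0.068 0.451] turn z 0.0 turn xy err [ 0.   -0.01]
```

View pics/w9c.png

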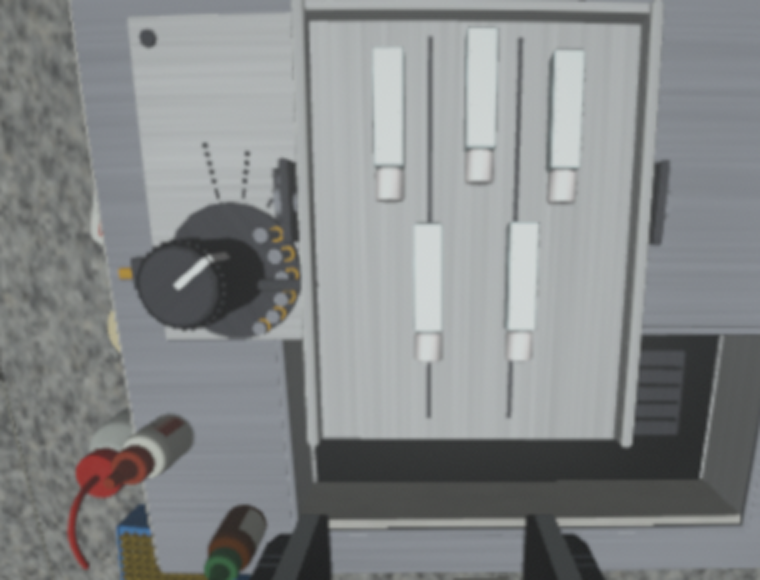

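The picture shows all five cuvettes lying in the tray. The collar head is at (180,285) with its line pointing up-right to (212,260), and the pip rows are at (211,170), (245,172) and (270,195).

```bash
python3 - <<'E'
from h import *
d=load('w9');i=d['img'][60:175,120:215]
cv2.imwrite('pics/w9d.png',cv2.resize(i,None,fx=5,fy=5,interpolation=cv2.INTER_CUBIC))
f=lambda p:(60+p[0]/2,p[1]/2)
def ang(P):
    v=P[1]-P[0]; return np.degrees(np.arctan2(v@TY,v@TX))
print('line',ang(onz(d,[f((178,287)),f((212,260))],.326)))
top=onz(d,[f((180,285))],.326)[0];print('top centre',top, (top-TO)@TX,(top-TO)@TY)
for p in [((204,143),(217,197)),((247,152),(243,197)),((282,178),(268,205))]:
    P=onz(d,[f(q) for q in p],.248); a=P[0]-top; a[2]=0; b=P[1]-top;b[2]=0
    print([np.degrees(np.arctan2(v@TY,v@TX)).round(1) for v in(a,b)],ang(P[::-1]).round(1))
E
```

```text
line 34.727003837696195
top centre [ 0.37812462 -0.23724325  0.326     ] -0.11612087862632986 -0.03099631252452341
[np.float64(101.3), np.float64(103.0)] 99.0
[np.float64(81.3), np.float64(82.1)] 79.8
[np.float64(60.4), np.float64(61.4)] 57.9
```

View pics/w9d.png

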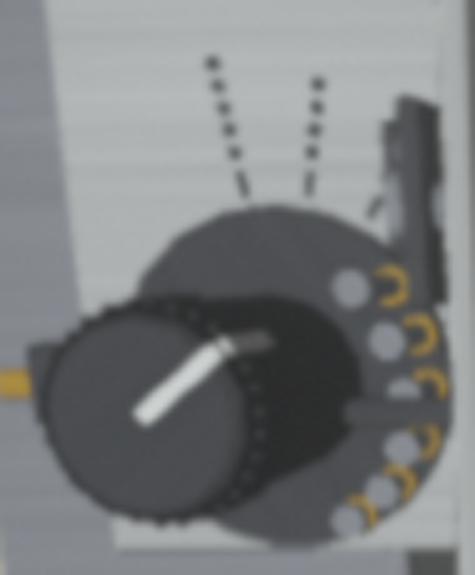

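The zoom shows the 5-, 4- and 3-pip rows at about 101°, 81° and 61°. The line is near 40° and the third post is under the stop arm, so the collar stands at 2. It needs +40° now.

```bash
python3 - <<'E'
from h import *
rel([.3785,-.236,.36],90)
E
```

```text
t 31.5 pos [ 0.4879 -0.2136  0.4178] yaw 43.7 shift [ 0.198 -0.315  0.193] turn z -0.257 turn xy err [ 0.   -0.01]
```

Call:
carry_out(rows=[[0,0,-0.046,0.07,-0.1,0,-0.41],[0,0,-0.092,0.14,-0.21,0,-0.41],[0,0,-0.138,0.198,-0.315,0.05,-0.41],[0,0,-0.184,0.198,-0.315,0.1,-0.41],[0,0,-0.23,0.198,-0.315,0.15,-0.41]])

```text
t: 32.0
tool_pos: [0.3776, -0.2358, 0.3729]
tool_rot: [0.126, 3.137, -0.002]
contact_force: [-1.0, 0.5, -1.6]
opening: 0.0604
grip_force: 0.0
```

Call:
carry_out(rows=[[0,0,-0.026,0,0,0.04,-0.41],[0,0,-0.026,0,0,0.04,-0.41],[0,0,-0.026,0,0,0.04,-0.41],[0,0,-0.026,0,0,0.04,-0.41]])

```text
t: 32.4
tool_pos: [0.3789, -0.2361, 0.3618]
tool_rot: [0.006, 3.14, -0.002]
contact_force: [0.2, 0.1, -1.4]
opening: 0.0606
grip_force: 0.0
```

```bash
python3 - <<'E'
from h import *
rel([.3785,-.236,.306],90)
d=snap('side','s1');s=snap('scene','sc1');w=snap('wrist','w10')
print(proj(d,[.3785,-.236,.326]),proj(s,[.3785,-.236,.326]),proj(w,[.3785,-.236,.326]))
a=cv2.resize(d['img'][150:250,150:260],None,fx=3.5,fy=3.5,interpolation=cv2.INTER_CUBIC)
b=cv2.resize(w['img'][100:420,80:480],(438,350))
cv2.imwrite('pics/k.png',np.hstack([a[:350,:380],b[:,:400]]))
E
```

```text
t 32.4 pos [ 0.3789 -0.2361  0.3618] yaw 89.8 shift [0.002 0.001 0.186] turn z -0.001 turn xy err [-0.07  0.08]
[[199.36651301 187.01953825]] [[330.08588775 205.39331826]] [[273.24885667 241.98653449]]
```

View pics/k.png

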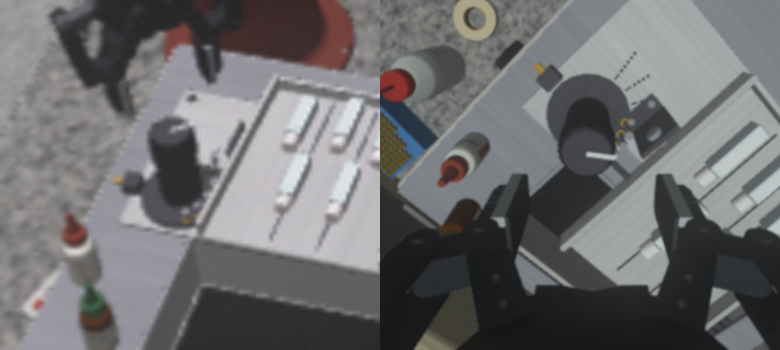

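The picture shows the collar head centred between the open fingers, at panel (587,150). The bottles and tray wall are clear of the fingers.

Call:
carry_out(rows=[[0,0,0,0.006,-0.002,0.07,-0.41],[0,0,0,0.006,-0.002,0.14,-0.41],[0,0,0,0.006,-0.002,0.184,-0.41],[0,0,0,0.006,-0.002,0.184,-0.41],[0,0,0,0.006,-0.002,0.184,-0.41]])

```text
t: 33.05
tool_pos: [0.3771, -0.2369, 0.3059]
tool_rot: [0.005, 3.141, -0.0]
contact_force: [-0.5, -0.2, -1.7]
opening: 0.0603
grip_force: 0.0
```

Call:
carry_out(rows=[[0,0,0,0,0,0,1],[0,0,0,0,0,0,1],[0,0,0,0,0,0,1],[0,0,0,0,0,0,1]], force=25)

```text
t: 33.45
tool_pos: [0.3775, -0.2391, 0.3074]
tool_rot: [0.007, 3.139, -0.011]
contact_force: [0.1, -7.5, 0.1]
opening: 0.0329
grip_force: 27.2
```

Call:
carry_out(rows=[[0,0,-0.045,0,-0.007,0,1],[0,0,-0.09,0,-0.01,0,1],[0,0,-0.135,0,-0.01,0,1],[0,0,-0.18,0,-0.01,0,1],[0,0,-0.222,0,-0.01,0,1]])

```text
t: 33.95
tool_pos: [0.3775, -0.2396, 0.3074]
tool_rot: [-1.077, 2.949, -0.002]
contact_force: [-0.2, 2.7, 2.1]
opening: 0.033
grip_force: 27.3
```

Call:
carry_out(rows=[[0,0,0,0,0,0,1],[0,0,0,0,0,0,1],[0,0,0,0,0,0,-0.3],[0,0,0,0,0,0,-0.41],[0,0,0,0,0,0,-0.41]])

```text
t: 34.45
tool_pos: [0.3767, -0.2398, 0.3046]
tool_rot: [1.067, -2.954, -0.001]
contact_force: [-0.6, 0.3, -2.3]
opening: 0.06
grip_force: 0.0
```

Call:
carry_out(rows=[[0,0,0,0,0,-0.1,-0.41],[0,0,0,0,0,-0.25,-0.41],[0,0,0,0,0,-0.37,-0.41],[0,0,0,0,0,-0.37,-0.41],[0,0,0,0,0,-0.37,-0.41]])

```text
t: 34.95
tool_pos: [0.3771, -0.24, 0.4164]
tool_rot: [-1.068, 2.954, -0.001]
contact_force: [-0.4, 0.5, -2.6]
opening: 0.0605
grip_force: 0.0
```

```bash
python3 - <<'E'
from h import *
rel([.3785,-.236,.306],90)
w=snap('wrist','w11');s=snap('side','s2')
cv2.imwrite('pics/w11c.png',np.hstack([cv2.resize(w['img'][80:240,180:380],None,fx=2.5,fy=2.5,interpolation=cv2.INTER_CUBIC),cv2.resize(s['img'][155:255,165:235],None,fx=4,fy=4,interpolation=cv2.INTER_CUBIC)]))
E
```

```text
t 34.95 pos [ 0.3771 -0.24    0.4164] yaw 129.7 shift [-0.012  0.008  0.368] turn z 0.221 turn xy err [-0.05 -0.01]
```

View pics/w11c.png

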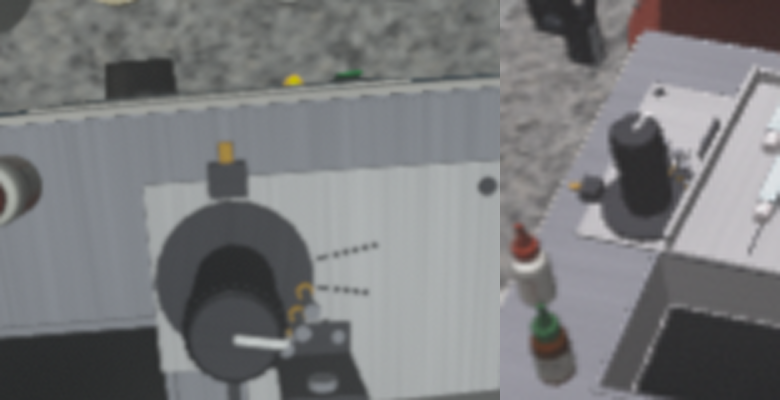

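The left panel shows the line at (233,341)–(290,345), parallel to the 4-pip row at (318,287)–(368,293). The collar stands at 4.

```bash
python3 - <<'E'
from h import *
d=load('w9');s=load('side0')
P,e=two(d,(60+331,196),s,(155+445/4,165+232/4));v=P-TO;print(P,e,'tray',v@TX,v@TY)
for z in(.27,.28,.29):
    Q=onz(d,[(60+a/2,b/2) for a,b in[(640,350),(686,350),(680,436),(637,436)]],z)-TO; print(z,(Q@TX).round(3),(Q@TY).round(3))
print(tray(.085,-.083,0))
E
```

```text
[ 0.56015568 -0.1351758   0.29761304] 0.0035177354638708897 tray 0.08589981905204969 -0.08328952529135386
0.27 [0.085 0.108 0.111 0.089] [-0.069 -0.069 -0.114 -0.114]
0.28 [0.082 0.104 0.107 0.085] [-0.067 -0.067 -0.11  -0.11 ]
0.29 [0.078 0.1   0.102 0.081] [-0.065 -0.064 -0.107 -0.107]
[ 0.559289   -0.1355894   0.28973393]
```

```bash
python3 - <<'E'
from h import *
p=tray(.088,-.080,0);p[2]=.33;rel(p,133.8)
E
```

```text
t 35.05 pos [ 0.3766 -0.2396  0.414 ] yaw 129.8 shift [-0.699 -0.113  0.279] turn z -0.022 turn xy err [ 0.2  -0.03]
```

Call:
carry_out(rows=[[0,0,-0.022,-0.14,-0.02,0,1],[0,0,-0.022,-0.28,-0.045,0,1],[0,0,-0.022,-0.42,-0.07,0,1],[0,0,-0.022,-0.56,-0.09,0,1],[0,0,-0.022,-0.699,-0.113,0,1]])

```text
t: 35.55
tool_pos: [0.5605, -0.1303, 0.4134]
tool_rot: [1.169, -2.913, -0.004]
contact_force: [-0.7, -0.3, -2.0]
opening: -0.0001
grip_force: 0.0
```

Call:
carry_out(rows=[[0,0,0,0,0,0.1,1],[0,0,0,0,0,0.2,1],[0,0,0,0,0,0.27,1],[0,0,0,0,0,0.27,1],[0,0,0,0,0,0.27,1]])

```text
t: 36.05
tool_pos: [0.5592, -0.1315, 0.3337]
tool_rot: [1.169, -2.913, -0.003]
contact_force: [-0.8, 0.7, 0.1]
opening: -0.0004
grip_force: 0.0
```

```bash
python3 - <<'E'
from h import *
p=tray(.088,-.080,0);p[2]=.30;rel(p,133.8);print(get_obs()['opening'])
s=snap('side','s3');w=snap('wrist','w12')
cv2.imwrite('pics/t.png',np.hstack([cv2.resize(s['img'][160:270,190:300],(385,385),interpolation=cv2.INTER_CUBIC),cv2.resize(w['img'][40:420,80:480],(405,385))]))
E
```

```text
t 36.05 pos [ 0.5592 -0.1315  0.3337] yaw 133.7 shift [-0.001 -0.001  0.112] turn z -0.0 turn xy err [ 0.16 -0.08]
-0.0003508382522053593
```

View pics/t.png

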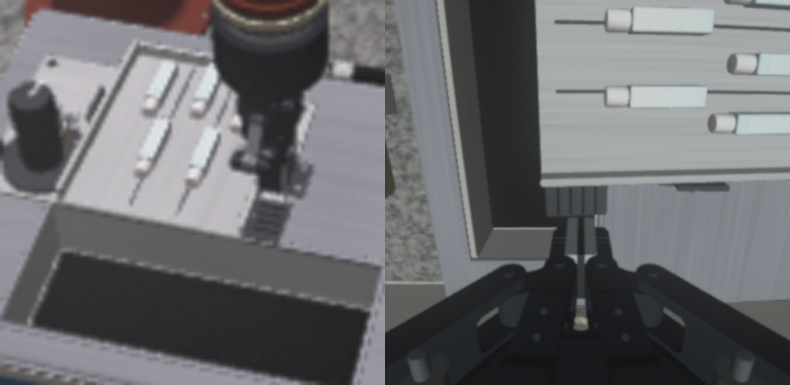

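The picture shows all five cuvettes in the tray and the closed fingers lined up over the tab, at right panel (577,200).

Call:
carry_out(rows=[[0,0,0,0,0,0.08,1],[0,0,0,0,0,0.12,1],[0,0,0,0,0,0.15,1],[0,0,0,0,0,0.18,1],[0,0,0,0,0,0.18,1]])

```text
t: 36.65
tool_pos: [0.5597, -0.1316, 0.2806]
tool_rot: [1.17, -2.915, -0.001]
contact_force: [1.2, -0.2, -0.1]
opening: 0.0
grip_force: 1.0
```

Call:
carry_out(rows=[[0,0,0,0,0.005,0.03,1],[0,0,0,0,0.01,0.06,1],[0,0,0,0,0.015,0.09,1],[0,0,0,0,0.015,0.1,1],[0,0,0,0,0.015,0.1,1]])

```text
t: 37.15
tool_pos: [0.5567, -0.1284, 0.251]
tool_rot: [-1.17, 2.915, -0.0]
contact_force: [-1.4, -0.6, 1.9]
opening: 0.0002
grip_force: 1.5
```

```bash
python3 - <<'E'
from h import *
o=get_obs();print(o['contact_force'],o['tool_pos'])
s=snap('side','s4')
cv2.imwrite('pics/t4.png',cv2.resize(s['img'][160:290,170:320],None,fx=4,fy=4,interpolation=cv2.INTER_CUBIC))
E
```

```text
[-1.42522303 -0.63427563  1.8580965 ] [ 0.5567127  -0.12835364  0.25103799]
```

View pics/t4.png

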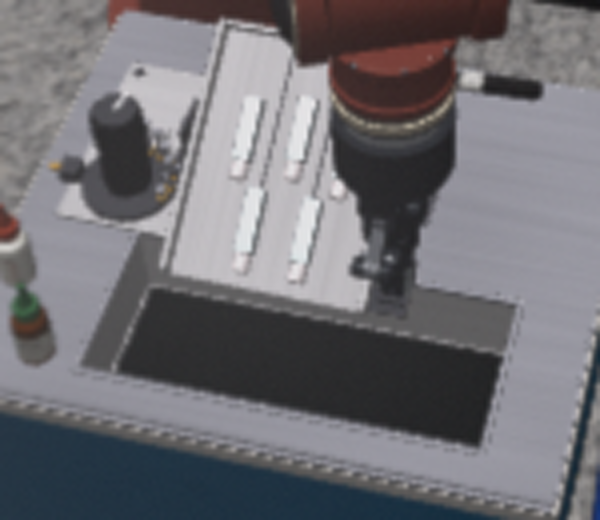

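The picture shows the tray partly tipped with the cuvettes still in place, so I press further.

Call:
carry_out(rows=[[0,0,0,0,-0.01,0.01,1],[0,0,0,0,-0.015,0.02,1],[0,0,0,0,-0.015,0.03,1],[0,0,0,0,-0.015,0.03,1],[0,0,0,0,-0.015,0.03,1]])

```text
t: 37.7
tool_pos: [0.5609, -0.1324, 0.2444]
tool_rot: [-1.169, 2.913, -0.005]
contact_force: [-0.9, -1.4, 7.5]
opening: -0.0
grip_force: 3.9
```

```bash
python3 - <<'E'
from h import *
o=get_obs();print(o['contact_force'],o['tool_pos'])
E
```

```text
[-0.8987162  -1.37238967  7.48577227] [ 0.56092671 -0.13244561  0.24441926]
```

```bash
cat >> h.py <<'E'
def blobs(d,thr=205,roi=None,amin=40):
    m=(d['img'].min(2)>thr).astype(np.uint8)
    if roi is not None:
        k=np.zeros_like(m);cv2.fillPoly(k,[np.array(roi,np.int32)],1);m&=k
    n,_,st,c=cv2.connectedComponentsWithStats(m)
    return [(st[i,4],c[i].round(0).tolist()) for i in range(1,n) if st[i,4]>amin]
E
python3 - <<'E'
from h import *
T=[TO+TX*x+TY*y+np.array([0,0,.005-y*.087]) for x,y in((-.066,.068),(.066,.068),(.066,-.103),(-.066,-.103))]
s3=load('s3');s4=load('s4');s5=snap('side','s5');w=snap('wrist','w13');w12=load('w12')
for thr in(195,210):
    for n,d in(('s3',s3),('s4',s4),('s5',s5)):
        print(thr,n,blobs(d,thr,[(190,160),(300,160),(300,290),(180,290)],8))
    print('w12',blobs(w12,thr,None,60));print('w13',blobs(w,thr,None,60))
E
```

```text
195 s3 [(np.int32(45), [235.0, 182.0]), (np.int32(35), [249.0, 183.0]), (np.int32(25), [207.0, 183.0]), (np.int32(54), [233.0, 200.0]), (np.int32(59), [247.0, 202.0])]
195 s4 [(np.int32(75), [231.0, 193.0]), (np.int32(77), [244.0, 193.0]), (np.int32(9), [254.0, 207.0]), (np.int32(77), [231.0, 216.0]), (np.int32(79), [245.0, 218.0])]
195 s5 [(np.int32(52), [229.0, 244.0]), (np.int32(45), [243.0, 246.0]), (np.int32(50), [222.0, 248.0]), (np.int32(48), [234.0, 250.0]), (np.int32(48), [246.0, 252.0])]
w12 [(np.int32(1049), [354.0, 59.0]), (np.int32(184), [312.0, 56.0]), (np.int32(137), [437.0, 101.0]), (np.int32(1104), [356.0, 135.0]), (np.int32(176), [310.0, 134.0]), (np.int32(139), [417.0, 161.0])]
w13 [(np.int32(1538), [208.0, 37.0]), (np.int32(260), [159.0, 39.0]), (np.int32(1061), [233.0, 63.0]), (np.int32(271), [195.0, 64.0]), (np.int32(96), [281.0, 88.0]), (np.int32(1356), [213.0, 100.0]), (np.int32(242), [166.0, 99.0]), (np.int32(152), [289.0, 111.0]), (np.int32(240), [201.0, 129.0]), (np.int32(1257), [256.0, 134.0]), (np.int32(220), [172.0, 151.0]), (np.int32(1190), [217.0, 153.0]), (np.int32(251), [301.0, 158.0])]
210 s3 [(np.int32(25), [236.0, 181.0]), (np.int32(20), [249.0, 183.0]), (np.int32(32), [234.0, 199.0]), (np.int32(30), [248.0, 201.0])]
210 s4 [(np.int32(69), [231.0, 193.0]), (np.int32(60), [245.0, 191.0]), (np.int32(57), [232.0, 215.0]), (np.int32(66), [246.0, 218.0])]
210 s5 [(np.int32(27), [229.0, 243.0]), (np.int32(26), [243.0, 245.0]), (np.int32(29), [222.0, 248.0]), (np.int32(30), [234.0, 250.0]), (np.int32(32), [246.0, 252.0])]
w12 []
w13 [(np.int32(1445), [208.0, 37.0]), (np.int32(203), [159.0, 38.0]), (np.int32(969), [233.0, 63.0]), (np.int32(219), [195.0, 64.0]), (np.int32(1289), [213.0, 100.0]), (np.int32(197), [166.0, 99.0]), (np.int32(198), [201.0, 129.0]), (np.int32(794), [236.0, 130.0]), (np.int32(174), [172.0, 151.0]), (np.int32(1096), [217.0, 153.0])]
```

Call:
carry_out(rows=[[0,0,0,0,0,0.01,1],[0,0,0,0,0,0.01,1],[0,0,0,0,0,0.01,1]])

```text
t: 38.1
tool_pos: [0.5615, -0.1327, 0.2426]
tool_rot: [-1.168, 2.912, -0.007]
contact_force: [-0.6, 0.1, 10.7]
opening: -0.0001
grip_force: 5.0
```

```bash
python3 - <<'E'
from h import *
o=get_obs();print(o['contact_force'],o['tool_pos'])
w=snap('wrist','w14')
# tray lip edge and fingers: brightness profile across lip along tray floor centre, predicted lip rows for tilts
for a in(.35,.45,.52,.58):
    R=lambda x,y,z:TO+TX*x+TY*(y*np.cos(a)-z*np.sin(-a)*-1 if 0 else y*np.cos(a)+z*np.sin(-a))+np.array([0,0,y*np.sin(a)+z*np.cos(a)])
    print(a,[proj(w,R(x,y,0)).round(0)[0].tolist() for x in(0.03,.065) for y in(-.105,.071)])
B=np.array([.5,-.333,0])
for u in [(229,244),(243,246),(222,248),(234,250),(246,252)]:
    P=onz(load('s5'),[u],.192)[0]-TO;print('tray xy',(P@TX).round(3),(P@TY).round(3))
g=w['img'].mean(2)
for r in(60,100,170): print(r,g[r,180:420:8].astype(int))
E
```

```text
[-0.57313542  0.0552995  10.6912074 ] [ 0.5614585  -0.13265242  0.24257606]
0.35 [[237.0, 163.0], [729.0, 202.0], [240.0, 233.0], [690.0, 296.0]]
0.45 [[248.0, 159.0], [744.0, 208.0], [249.0, 225.0], [704.0, 306.0]]
0.52 [[255.0, 157.0], [754.0, 212.0], [257.0, 221.0], [712.0, 314.0]]
0.58 [[262.0, 156.0], [761.0, 217.0], [263.0, 218.0], [719.0, 321.0]]
tray xy -0.02 -0.101
tray xy 0.019 -0.098
tray xy -0.035 -0.118
tray xy -0.001 -0.117
tray xy 0.033 -0.115
60 [ 58 224 224 217 224 225 225 225 225 225 220 194 194 195 195 195 194 193
 193 193 192 192 192 192 192 191 190 190 189 187]
100 [224 225 225 225 226 226 226 226 226  79  98 198 198 197 197 197 196 196
 195 195 194 194 193 194 193 193 193 192 192 192]
170 [ 52  55  57  58  60  61  64  63  65  67  75 191 196 198 196 195 194 193
 194 195 196 197 196 195 195 195 195 197 196 196]
```

Call:
carry_out(rows=[[0,0,0,0,0,-0.03,1],[0,0,0,0,0,-0.08,1],[0,0,0,0,0,-0.14,1],[0,0,0,0,0,-0.2,1],[0,0,0,0,0,-0.3,1]])

```text
t: 38.65
tool_pos: [0.5587, -0.1311, 0.328]
tool_rot: [1.169, -2.912, -0.006]
contact_force: [-0.8, -0.4, -1.4]
opening: 0.0001
grip_force: 0.0
```

Call:
carry_out(rows=[[0,0,0,0,0,-0.15,1],[0,0,0,0,0,-0.28,1],[0,0,0,0,0,-0.28,1],[0,0,0,0,0,-0.28,1]])

```text
t: 39.05
tool_pos: [0.5599, -0.1316, 0.4145]
tool_rot: [-1.17, 2.914, -0.002]
contact_force: [-0.5, -0.2, -1.8]
opening: 0.0001
grip_force: 0.0
```

```bash
python3 - <<'E'
from h import *
o=get_obs();print(o['t'],o['tool_pos'])
w=snap('wrist','w15');s=snap('side','s6')
for z in(.19,):
    m=(w['img'].min(2)>195).astype(np.uint8);m=cv2.morphologyEx(m,cv2.MORPH_CLOSE,np.ones((5,5),np.uint8))
    for c in cv2.findContours(m,cv2.RETR_EXTERNAL,cv2.CHAIN_APPROX_NONE)[0]:
        if cv2.contourArea(c)<80: continue
        b=cv2.boxPoints(cv2.minAreaRect(c));P=onz(w,b,z)-TO
        print(b.mean(0).round(0),'len',np.linalg.norm(P[1]-P[0]).round(3),np.linalg.norm(P[2]-P[1]).round(3),'tray',(P@TX).mean().round(3),(P@TY).mean().round(3))
print('side',blobs(s,195,[(190,160),(300,160),(300,290),(180,290)],8))
a=-.087
for a in(-.087,.1): print(a,[proj(w,TO+TX*x+TY*-.105*np.cos(a)+np.array([0,0,-.105*np.sin(a)])).round(0)[0].tolist() for x in(0,.05)])
g=w['img'].mean(2)
r=int(proj(w,TO+TX*.0-TY*.105)[0][1]);print(r,g[r,80:400:8].astype(int))
E
```

```text
39.05 [ 0.55993025 -0.13161067  0.41452418]
[228. 134.] len 0.035 0.008 tray 0.033 -0.134
[226. 106.] len 0.036 0.008 tray 0.001 -0.135
side [(np.int32(43), [213.0, 237.0]), (np.int32(52), [229.0, 244.0]), (np.int32(45), [243.0, 246.0]), (np.int32(47), [234.0, 250.0]), (np.int32(48), [246.0, 252.0])]
-0.087 [[244.0, 103.0], [246.0, 162.0]]
0.1 [[246.0, 103.0], [248.0, 158.0]]
102 [ 58  59 119 116  97 102 104 114 136 136 136 133 133  64  45  46  50 190
 202 202 203 168 168 168 168 168 167 168 167 168 168 168 168 168 168 169
 169 169 170 171]
```

```bash
python3 - <<'E'
from h import *
for n in('s5','s6'):
    s=load(n);m=(s['img'].min(2)>150).astype(np.uint8)
    k=np.zeros_like(m);
    bk=[TO+TX*x+TY*y for x in(-.16,.2) for y in(-.19,-.09)]; 
    roi=np.array([(195,228),(300,245),(292,275),(190,258)],np.int32);cv2.fillPoly(k,[roi],1);m&=k
    for c in cv2.findContours(m,cv2.RETR_EXTERNAL,cv2.CHAIN_APPROX_NONE)[0]:
        if cv2.contourArea(c)<15: continue
        b=cv2.boxPoints(cv2.minAreaRect(c));P=onz(s,b,.19)-TO
        print(n,b.mean(0).round(0),cv2.contourArea(c),'len',np.linalg.norm(P[1]-P[0]).round(3),np.linalg.norm(P[2]-P[1]).round(3),'tray',(P@TX).mean().round(3),(P@TY).mean().round(3))
s=load('s6')
print('basket corners at floor from side crop',[( (onz(s,[(155+a/4,165+b/4)],.183)[0]-TO)@np.c_[TX,TY]).round(3) for a,b in((210,265),(565,330),(541,428),(175,350))])
E
```

```text
s5 [233. 252.] 51.0 len 0.057 0.012 tray -0.001 -0.121
s5 [243. 251.] 122.5 len 0.073 0.027 tray 0.025 -0.111
s5 [225. 247.] 101.5 len 0.081 0.028 tray -0.029 -0.112
s6 [233. 252.] 51.0 len 0.057 0.012 tray -0.001 -0.121
s6 [243. 251.] 122.5 len 0.073 0.027 tray 0.025 -0.111
s6 [229. 245.] 50.5 len 0.058 0.012 tray -0.021 -0.102
s6 [212. 239.] 48.0 len 0.056 0.012 tray -0.074 -0.095
basket corners at floor from side crop [array([-0.097, -0.067]), array([ 0.163, -0.061]), array([ 0.164, -0.143]), array([-0.095, -0.142])]
```

All five lie flat on the basket floor. Next, the collar goes back to 0.

```bash
python3 - <<'E'
from h import *
rel([.377,-.2395,.40],130)
E
```

```text
t 39.15 pos [ 0.5593 -0.1314  0.4111] yaw 133.7 shift [0.688 0.16  0.039] turn z 0.021 turn xy err [ 0.19 -0.09]
```

Call:
carry_out(rows=[[0,0,0.021,0.14,0.03,0,-0.41],[0,0,0.021,0.28,0.065,0,-0.41],[0,0,0.021,0.42,0.1,0,-0.41],[0,0,0.021,0.56,0.13,0,-0.41],[0,0,0.021,0.688,0.16,0.02,-0.41]])

```text
t: 39.65
tool_pos: [0.3756, -0.24, 0.4055]
tool_rot: [1.073, -2.951, -0.004]
contact_force: [0.2, -0.8, -0.8]
opening: 0.06
grip_force: 0.0
```

Call:
carry_out(rows=[[0,0,0,0,0,0,-0.41],[0,0,0,0,0,0,-0.41],[0,0,0,0,0,0,-0.41]])

```text
t: 39.95
tool_pos: [0.3778, -0.2392, 0.4061]
tool_rot: [1.074, -2.951, -0.003]
contact_force: [-0.5, -0.5, -1.5]
opening: 0.0603
grip_force: 0.0
```

```bash
python3 - <<'E'
from h import *
rel([.377,-.2395,.306],130)
E
```

```text
t 39.95 pos [ 0.3778 -0.2392  0.4061] yaw 130.0 shift [0.003 0.    0.334] turn z -0.0 turn xy err [0.13 0.  ]
```

Call:
carry_out(rows=[[0,0,0,0.003,0,0.12,-0.41],[0,0,0,0.003,0,0.24,-0.41],[0,0,0,0.003,0,0.334,-0.41],[0,0,0,0.003,0,0.334,-0.41],[0,0,0,0.003,0,0.334,-0.41]])

```text
t: 40.45
tool_pos: [0.3773, -0.2396, 0.3072]
tool_rot: [1.076, -2.951, -0.002]
contact_force: [-0.7, 0.2, -1.8]
opening: 0.0598
grip_force: 0.0
```

Call:
carry_out(rows=[[0,0,0,0,0,0,1],[0,0,0,0,0,0,1],[0,0,0,0,0,0,1],[0,0,0,0,0,0,1]], force=25)

```text
t: 40.85
tool_pos: [0.3772, -0.24, 0.3098]
tool_rot: [-1.073, 2.951, -0.002]
contact_force: [-3.3, 4.2, 4.7]
opening: 0.0334
grip_force: 25.1
```

Call:
carry_out(rows=[[0,0,0.045,0,0,0,1],[0,0,0.09,0,0,0,1],[0,0,0.135,0,0,0,1],[0,0,0.18,0,0,0,1],[0,0,0.225,0,0,0,1]])

```text
t: 41.35
tool_pos: [0.377, -0.2396, 0.3098]
tool_rot: [0.023, 3.14, 0.001]
contact_force: [-3.6, 5.4, 4.3]
opening: 0.0331
grip_force: 25.1
```

Call:
carry_out(rows=[[0,0,0.045,0,0,0,1],[0,0,0.09,0,0,0,1],[0,0,0.135,0,0,0,1],[0,0,0.18,0,0,0,1],[0,0,0.22,0,0,0,1]])

```text
t: 41.85
tool_pos: [0.3771, -0.2392, 0.3098]
tool_rot: [1.084, 2.947, 0.003]
contact_force: [-2.2, 7.2, 5.3]
opening: 0.0327
grip_force: 25.1
```

Call:
carry_out(rows=[[0,0,0,0,0,0,1],[0,0,0,0,0,0,1],[0,0,0,0,0,0,-0.41],[0,0,0,0,0,0,-0.41],[0,0,0,0,0,0,-0.41]])

```text
t: 42.35
tool_pos: [0.3769, -0.2405, 0.3073]
tool_rot: [1.078, 2.95, -0.001]
contact_force: [-0.2, 0.2, -2.1]
opening: 0.0604
grip_force: 0.0
```

Call:
carry_out(rows=[[0,0,0,0,0,-0.1,-0.41],[0,0,0,0,0,-0.25,-0.41],[0,0,0,-0.1,0,-0.37,-0.41],[0,0,0,-0.2,0,-0.4,-0.41],[0,0,0,-0.2,0,-0.4,-0.41]])

```text
t: 42.85
tool_pos: [0.4244, -0.2809, 0.4282]
tool_rot: [1.078, 2.949, -0.002]
contact_force: [-0.7, 0.3, -1.6]
opening: 0.0598
grip_force: 0.0
```

```bash
python3 - <<'E'
from h import *
rel([.377,-.2395,.306],130)
w=snap('wrist','w16');s=snap('side','s7')
c0=np.array([.3775,-.238,.326])
u=proj(w,c0)[0];print(u)
k=np.zeros(w['img'].shape[:2],np.uint8);cv2.circle(k,tuple(int(v) for v in u),22,1,-1)
m=(w['img'].min(2)>120).astype(np.uint8)&k
for c in cv2.findContours(m,cv2.RETR_EXTERNAL,cv2.CHAIN_APPROX_NONE)[0]:
    if cv2.contourArea(c)<8: continue
    b=cv2.boxPoints(cv2.minAreaRect(c));P=onz(w,b,.326);e=[P[1]-P[0],P[2]-P[1]];v=max(e,key=np.linalg.norm)
    print(cv2.contourArea(c),b.mean(0),P.mean(0).round(3),'len',np.linalg.norm(v).round(3),'angle tray',np.degrees(np.arctan2(v@TY,v@TX)).round(1), 'offset dir',np.degrees(np.arctan2((P.mean(0)-c0)@TY,(P.mean(0)-c0)@TX)).round(0))
print('side',blobs(s,195,[(190,160),(300,160),(300,290),(180,290)],8))
E
```

```text
t 42.85 pos [ 0.4244 -0.2809  0.4282] yaw 49.8 shift [0.211 0.004 0.407] turn z -0.445 turn xy err [-0.02  0.13]
[276.43645483 134.55201081]
79.0 [286.0061  136.44513] [ 0.384 -0.233  0.326] len 0.018 angle tray -0.1 offset dir -5.0
side [(np.int32(67), [228.0, 185.0]), (np.int32(13), [271.0, 177.0]), (np.int32(12), [280.0, 178.0]), (np.int32(97), [210.0, 186.0]), (np.int32(24), [249.0, 184.0]), (np.int32(11), [267.0, 213.0]), (np.int32(10), [225.0, 216.0]), (np.int32(53), [212.0, 239.0]), (np.int32(54), [229.0, 244.0]), (np.int32(46), [243.0, 246.0]), (np.int32(48), [234.0, 250.0]), (np.int32(48), [246.0, 252.0]), (np.int32(9), [240.0, 254.0])]
```

```bash
python3 -c "
from station import finish_job;print(finish_job())"
```

```text
the job is handed in; nothing more can be done
None
```

I handed the job in at about 43 s of robot time: all five cuvettes lie flat in the basket, the tray has swung back and the collar is at 0, all by my camera checks; the hand-in returned no verdict.

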